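# Fit the keyed shaft into the pulley and hold it home

### The job

Take the orange dust plug out of the pulley hub and put it in the open drawer of the green parts cabinet. Then take the steel shaft from its wooden block, push it keyed end down into the hub, turning it until its key slips into the keyway, and keep pushing against the spring inside until its collar sits flush on the hub. Finish while still holding the shaft and pressing it fully home, so that I can do up the set screw; do not knock the cans and tools about.

Things in the scene. Friction and masses are not known exactly. Their poses are not given: they have to be found in the camera images.
- stand: aluminium belt pulley, 140 mm across, clamped face up on a round grey stand, 170 mm across, fixed to the bench; origin on the bench at the pulley's axis, z up. Pulley rim reaches 46 mm height; the dark steel hub in its middle is 66 mm across, flat top 75 mm above the bench. +x is the keyway's direction, shown by yellow radial marks on hub top and rim
- hub_mouth (a point): centre of the hub's bore in the plane of the hub's top, 75 mm above the bench; axes as stand. Brass-lined vertical bore 26.4 mm across, 50 mm deep, with a keyway 9 mm wide along its whole length on the +x side, reaching 18.7 mm from the axis
- ejector (a joint): red spring plate in the bore, a vertical slide: 0 = up (38 mm below the hub top), 0.012 m when the shaft is fully home, end stop 0.0135. Spring force 2.4 N + 800 N/m x value, about 12 N when the shaft is home: it lifts the shaft by several mm if that is not held down
- plug: orange plastic dust plug, 40 g, standing loosely in the bore at the start; origin at the centre of its underside, z up along it: stem 20 mm diameter from 0 to 18 mm, cap 42 mm diameter from 18 to 24 mm (rests on the hub top), round knob 26 mm diameter from 24 to 48 mm, to be gripped from above
- block: wooden block 80 x 80 x 70 mm high, fixed; origin at the centre of its underside; a round hole 39 mm wide, 56 mm deep in its top holds the shaft
- shaft: steel shaft, 0.32 to 0.53 kg, at the start hanging upright by its collar in the block; origin at the centre of its lower end, z up along it. Round leg 24 mm diameter from 0 to 50 mm (lowest 5 mm tapered to 18), collar 50 mm diameter from 50 to 56, square head 22 x 22 mm from 56 to 100, flats square to x and y, to be gripped from above. Yellow marks on head and collar show the key's side (+x)
- shaft_shoulder (a point): centre of the collar's underside, 50 mm above the shaft's lower end; meets hub_mouth when fully home; axes as shaft. Below it a brass key 6 mm wide stands out on the +x side of the leg to 17 mm from the axis, 14 to 44 mm above the lower end: turned wrongly, the leg enters the bore 14 mm and the key then rests on the hub top
- cab: green parts cabinet 220 deep (x) x 240 wide (y) x 100 mm high, fixed; origin at the centre of its underside; its drawer opens towards -x of the cabinet, i.e. towards the robot
- cab_drawer0 (a joint): how far the drawer stands open, m (0 shut); 0.115 to 0.145 at the start, it need not be moved
- drawer_space (a point): point on the drawer's floor, 22 mm above the bench, midway across, 50 mm behind the inner face of the drawer front: about the middle of the part open to above, which is 198 mm wide and 109 to 139 mm front to back. Drawer sides rise 56 mm and the front 68 mm above this point; axes as cab
- can_a: empty tin can, bare metal, 74 mm diameter, 110 mm high; origin at the centre of its underside (not to be disturbed)
- can_b: empty tin can with blue band, 74 x 110 mm high; origin under its centre (not to be disturbed)
- can_c: empty wide tin can with green band, 84 mm diameter, 85 mm high; origin under its centre (not to be disturbed)
- can_d: empty tin can with yellow band, 74 x 110 mm high; origin under its centre (not to be disturbed)
- tin: small closed red tin, 48 mm diameter, 42 mm high, standing beside the cabinet's open drawer; origin under its centre (not to be disturbed)
- wrench: wrench lying on the bench near the robot; origin under its middle (not to be disturbed)
- driver: green-handled screwdriver lying on the bench near the robot; origin under its middle (not to be disturbed)

How it is judged (in metres and radians):
On the way, in this order (a step that is already met when the one before it is completed fails the run):
1. the dust plug lies in the drawer, let go (x of plug in the frame of drawer_space between -0.055 and 0.14 m and y of plug in the frame of drawer_space between -0.1 and 0.1 m and z of plug in the frame of drawer_space between -0.01 and 0.045 m and contact force between the fingers and plug below 0.1 N), for 0.2 s.
2. the shaft stands in the hub with its key in the keyway (at least 22 mm deep) (horizontal distance between shaft_shoulder and hub_mouth below 0.004 m and angle between the x axis of shaft and the x axis of stand, either way round below 0.25 rad and angle between shaft's own z axis and vertical below 0.08 rad and z of shaft_shoulder in the frame of hub_mouth below 0.028 m), for 0.1 s.
At the end, for the whole second after the job is handed in: The plug rests in the drawer; the shaft is upright in the hub with its key in the keyway, its collar within 3 mm of the hub's top and 4 mm of its axis, the spring plate pressed down more than 8 mm, and the fingers still on the shaft (over 3 N), shaft and plug at rest (all of step 1 and horizontal distance between shaft_shoulder and hub_mouth below 0.004 m and angle between the x axis of shaft and the x axis of stand, either way round below 0.25 rad and angle between shaft's own z axis and vertical below 0.08 rad and z of shaft_shoulder in the frame of hub_mouth between -0.003 and 0.003 m and value of joint ejector above 0.008 m and contact force between the fingers and shaft above 3 N and linear speed of each of shaft, plug below 0.02 m/s); the arm keeps its last pose, push and grip.
It fails at once if a can, the tin or a tool is shifted more than 40 mm (distance of any of can_a, can_b, can_c, can_d, tin, wrench, driver from where it was at the start of the episode above 0.04 m).
It also fails if it takes over 56 s, if anything falls off the work surface, if the arm or the gripper's body presses on something with over 40 N, if the wrist force passes 120 N, or if a joint passes its speed limit or range.

### The arm

A 6-joint arm with a two-finger parallel gripper is mounted at the origin on the work surface. World frame = base frame: x ahead of the robot, y to its left, z up, the work surface at z = 0. Lengths are in mm, angles in rad, forces in N, time in s.
With the tool pointing down it reaches from about 275 to 1000 mm from the base axis. Payload 8.4 kg.
Tool frame: the origin (TCP) lies at the very end of the fingers, on their centre line; the grasp point (between the pads) lies 19 mm behind it (pinch_z is the distance from the TCP to the grasp point, in mm); z points along the fingers, y is the direction in which the jaws open and shut (so a half turn about z gives the same grasp; the last joint's range is limited). The gripper opens to 85 mm and grips with 20 to 120 N. Pads are 22 mm wide; open, the fingers measure 114 mm over their backs; the gripper's body (76 mm by 85 mm) begins 54 mm behind the grasp point. The pads swing forward as they close: fully open they stand 13 mm farther back than shut.
Start: joints at [-1.305, 0.353, 1.633, -0, 1.155, -0.002], TCP at [165.38, -602.725, 198.681] pointing down, gripper open.
Joint ranges: [-2.63, 2.63], [-0.92, 2.1], [0.06, 2.66], [-1.3, 4.44], [0, 2.69], [-3.02, 3.02]. Speed limits (rad/s): [2.22, 2.22, 2.79, 3.14, 3.14, 3.14].

### API

Orientations are given as a unit quaternion [x, y, z, w].
In Python, from bench import read_state, get_image, job_done, silhouettes, landmark_of, pinch_z gives the robot as it stands. The module is installed in compiled form; this text tells all that it offers.
- The arm moves only by the tool move_arm, never from a script. Its argument "plan" is a list of rows, each an object of numbers: "tx", "ty", "tz": the shift along the tool's x, y, z in cm; "twist": the turn about the tool's z in degrees; "gripper": the opening, from 0 (shut) to 1 (fully open). In form: [{"tx": .., "ty": .., "tz": .., "twist": .., "gripper": ..}, ...]. A call has 1 to 8 rows; each row shifts and turns the pose as measured when the row begins, along the tool's axes as they then stand; what a row does not reach is not made up. A row lasts 1/12 s, in which the tool goes at most 41.7 mm and 7.16 degrees, less where a joint would pass 70% of its speed; a pose out of reach is approached as far as the arm can. A call with a gripper value outside its range is refused whole. The fingers move at their own pace and stop on an object; "newtons" is the grip in N (left out, the last holds). Time passes only in rows, so rows that do not move let the fingers close. It gives the time, the measured TCP pose, the force and the opening at its end, in the units of the state.
- read_state(): the state, without advancing time (a new reading comes with each control period).
- get_image(name): name is "side" or "top" or "wrist"; returns a dict with "pixels" (384x512x3 uint8, blue, green, red), "K" (3x3 intrinsics, pixels), "k1" (the pictures are not rectified: a ray, as slopes to the right and down, at radius r is drawn at 1 + k1 r^2 times it, then the intrinsics apply), "view" (4x4, takes a point from world to camera coordinates); the wrist camera has in their place "tool_from_camera" (4x4, takes a point from camera to tool coordinates, whose origin is the TCP and whose axes are the flange's). Camera axes: x right, y down, z forward; pixel columns grow to the right and rows downward; lengths in mm; the calibration is good to about 2 mm. A picture is of the moment at which its call begins: read the wrist's pose just before it. There is no depth.
- job_done(): hands the job in, once; it reports no verdict.
Trained networks look in a picture, given as the dict that the camera call returned (one of the last four; its "shot" number tells which), for a name from the list of things; names that differ only in an ending like _2 or _b are one class to them, and where a whole thing is asked for, a point or a joint stands for the part that bears it (a point fixed in the world has none). Each returns a list of dicts, best first, with "confidence" (0 to 1); they miss things now and then, are a little off and sometimes report something else, mostly with a low value. They report only what shows in the picture. A call takes as long as a camera call.
- silhouettes(picture, name): "pixels" (384x512 bool, what is visible of it).
- landmark_of(picture, name): "position" ([x, y, z] in mm, in world coordinates, good to about 4 mm: a listed point, or the origin of a listed thing).
The state is a dict: "time_s": time; "joint_pos": joint angles; "joint_velocities": joint speeds; "joint_efforts": joint torques, N m; "position": TCP position; "orientation": TCP orientation; "contact_force": force on the tool from outside, world axes, zero at the start; "torque": the same for the moment, N m; "finger_gap": finger opening in mm.
Only numpy, scipy, OpenCV 4.12 (cv2) and the standard library are available. Lean on these libraries where they do the work, as an engineer would, in place of code of your own. Each camera call takes 0.05 s, during which the arm holds its last target.

## Working session

There is one attempt and no reset: what is moved stays moved. The work goes in short steps, Python scripts to look and compute and a tool call to move; the robot and the scene stay as the last step left them, time stands still between calls to the robot, and variables do not carry over. Pictures are saved under pics/ and viewed, and the job is handed in when it is done.

Besides the shell and the picture viewer there is one more tool, called after "Request:" by a JSON object that holds its "op" and its "data", one argument or row to a line. move_arm: Moves the arm, as the interface text tells. Its arguments: {"type":"object","properties":{"plan":{"type":"array","items":{"type":"object","properties":{"tx":{"type":"number"},"ty":{"type":"number"},"tz":{"type":"number"},"twist":{"type":"number"},"gripper":{"type":"number"}}}},"newtons":{"type":"number"}},"required":["plan"]}

```bash
mkdir -p pics
cat > h.py <<'E'
import numpy as np, cv2
from bench import *
from scipy.spatial.transform import Rotation as R
def cams(names=("side","top","wrist")):
    d={}
    for n in names:
        s=read_state(); p=get_image(n)
        if n=="wrist":
            T=np.eye(4);T[:3,:3]=R.from_quat(s["orientation"]).as_matrix();T[:3,3]=s["position"]
            p["view"]=np.linalg.inv(T@np.array(p["tool_from_camera"]))
        d[n]=p
    return d
def dist(p): return np.array([p["k1"],0,0,0,0],float)
def proj(p,X):
    X=np.asarray(X,float).reshape(-1,3);V=np.array(p["view"]);c=X@V[:3,:3].T+V[:3,3]
    s=c[:,:2]/c[:,2:];r2=(s**2).sum(1,keepdims=True);s=s*(1+p["k1"]*r2);K=np.array(p["K"]);return s@K[:2,:2].T+K[:2,2]
def ray(p,uv):
    u=cv2.undistortPoints(np.array(uv,float).reshape(-1,1,2),np.array(p["K"],float),dist(p)).reshape(-1,2)
    V=np.array(p["view"]);d=np.c_[u,np.ones(len(u))]@V[:3,:3];o=-V[:3,:3].T@V[:3,3];return o,d/np.linalg.norm(d,axis=1)[:,None]
def atz(p,uv,z):
    o,d=ray(p,uv);return o+d*((z-o[2])/d[:,2])[:,None]
def tri(obs):
    A=np.zeros((3,3));b=np.zeros(3)
    for p,uv in obs:
        o,d=ray(p,[uv]);d=d[0];M=np.eye(3)-np.outer(d,d);A+=M;b+=M@o
    return np.linalg.solve(A,b)
E
python3 - <<'E'
from h import *
s=read_state();print({k:np.round(v,3).tolist() for k,v in s.items()},pinch_z)
d=cams()
for n,p in d.items():
    cv2.imwrite(f"pics/a_{n}.png",p["pixels"]);V=np.array(p["view"]);print(n,p["k1"],np.array(p["K"])[0,0],(-V[:3,:3].T@V[:3,3]).round())
for t in "stand hub_mouth plug block shaft shaft_shoulder cab drawer_space can_a tin wrench driver".split():
    for n in d:
        r=landmark_of(d[n],t);print(t,n,[(np.round(x["position"]).tolist(),round(x["confidence"],2)) for x in r][:5])
E
```

```text
{'time_s': 0.0, 'joint_pos': [-1.305, 0.354, 1.634, 0.0, 1.155, -0.002], 'joint_velocities': [0.001, 0.0, 0.002, 0.001, 0.002, 0.0], 'joint_efforts': [0.0, -60.524, -34.206, -0.0, 0.009, 0.0], 'position': [165.239, -602.214, 197.952], 'orientation': [0.991, 0.133, -0.0, -0.001], 'contact_force': [-0.621, -0.352, 0.46], 'torque': [0.005, -0.009, 0.026], 'finger_gap': 85.455} 18.700000000000003
side -0.021545624404792674 389.9621729974844 [ 494. -807.  555.]
top -0.10838772074268922 349.17758527958784 [430.  15. 942.]
wrist -0.07318584758591565 304.6060554857853 [ 240. -582.  373.]
stand side [([519.0, -315.0, 1.0], 0.74), ([358.0, 123.0, -5.0], 0.16)]
stand top [([523.0, -316.0, 1.0], 0.65), ([523.0, -317.0, 58.0], 0.45), ([474.0, -22.0, -2.0], 0.19)]
stand wrist []
hub_mouth side [([524.0, -314.0, 73.0], 0.92), ([477.0, -21.0, 71.0], 0.63), ([687.0, 348.0, 2.0], 0.35)]
hub_mouth top [([526.0, -315.0, 77.0], 0.88)]
hub_mouth wrist []
plug side [([524.0, -317.0, 56.0], 0.71)]
plug top [([524.0, -321.0, 59.0], 0.48)]
plug wrist []
block side [([481.0, -17.0, 0.0], 0.73)]
block top [([47
[... 427 characters left out ...]
75)]
drawer_space top [([530.0, 334.0, 20.0], 0.7)]
drawer_space wrist []
can_a side [([710.0, -9.0, 5.0], 0.84), ([718.0, -158.0, 1.0], 0.74), ([714.0, 101.0, -0.0], 0.63), ([683.0, 346.0, 3.0], 0.6)]
can_a top [([708.0, -1.0, -7.0], 0.86), ([719.0, -156.0, -4.0], 0.81), ([712.0, 101.0, 2.0], 0.74), ([711.0, -263.0, -1.0], 0.57), ([465.0, 129.0, -0.0], 0.18)]
can_a wrist []
tin side [([467.0, 126.0, 3.0], 0.61), ([687.0, 348.0, -0.0], 0.53)]
tin top [([464.0, 128.0, -0.0], 0.65)]
tin wrist []
wrench side [([314.0, -272.0, 4.0], 0.88)]
wrench top [([315.0, -267.0, -1.0], 0.6)]
wrench wrist []
driver side [([356.0, 122.0, -3.0], 0.82)]
driver top [([360.0, 126.0, -3.0], 0.87)]
driver wrist []
```

View pics/a_top.png

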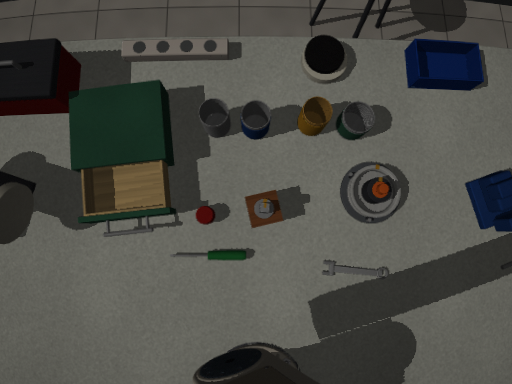

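View pics/a_side.png

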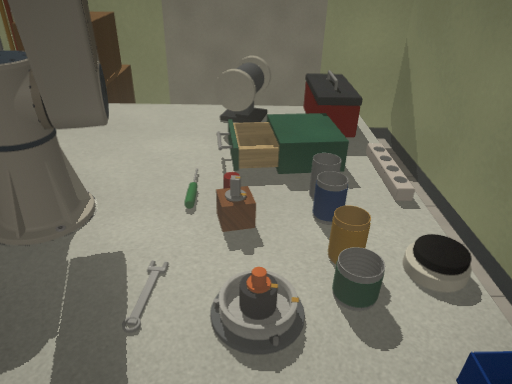

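Run:
```python
from h import *
p=get_image("top");q=get_image("side")
for i,(im,c) in enumerate(((p,proj(p,[524,-317,75])[0]),(p,proj(p,[479,-20,90])[0]),(q,proj(q,[524,-317,75])[0]),(q,proj(q,[479,-20,90])[0]))):
    x,y=c.astype(int);h=45;x=max(x,h);y=min(max(y,h),383-h);t=im["pixels"][y-h:y+h,x-h:x+h];cv2.imwrite(f"pics/b{i}.png",cv2.resize(t,(400,300) if 0 else (380,380),interpolation=cv2.INTER_CUBIC));print(i,x-h,y-h,t.shape)
ims=[cv2.imread(f"pics/b{i}.png")[:, :] for i in range(4)]
ims=[cv2.resize(a,(300,300)) for a in ims]
cv2.imwrite("pics/b.png",np.vstack([np.hstack(ims[:2]),np.hstack(ims[2:])]))
```

```text
0 333 143 (90, 90, 3)
1 217 162 (90, 90, 3)
2 213 239 (90, 90, 3)
3 190 143 (90, 90, 3)
```

View pics/b.png

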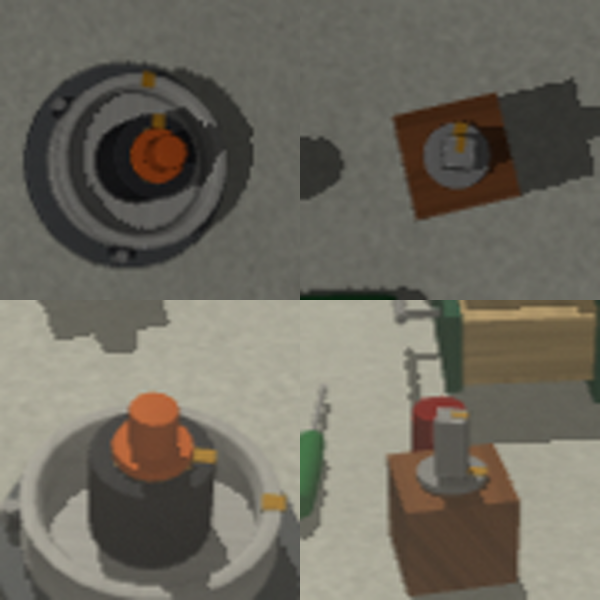

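The top view shows the stand with the plug at about (380,190), the block and shaft at (264,208), and the open drawer at (123,188). The yellow marks on both hub and shaft point roughly to world +x, which is up in the picture. I'll move to a spot where the wrist camera looks down on the plug.

Request:
{"op": "move_arm", "data": {
  "plan": [
    {"tx": 3.4,"ty": -1.8,"gripper": 1},
    {"tx": 3.4,"ty": -1.8},
    {"tx": 3.4,"ty": -1.8},
    {"tx": 3.4,"ty": -1.8},
    {"tx": 3.4,"ty": -1.8},
    {"tx": 3.4,"ty": -1.8},
    {"tx": 3.4,"ty": -1.8},
    {"tx": 3.4,"ty": -1.8}
  ]
}}

```text
validation failed for argument at $.pl...
```

```bash
cat >> h.py <<'E'
def go(xyz,yaw=None):
    s=read_state();M=R.from_quat(s["orientation"]).as_matrix();d=M.T@(np.array(xyz)-s["position"])/10
    print("pos",np.round(s["position"],1),"t",round(s["time_s"],2),"F",np.round(s["contact_force"],1),"gap",round(s["finger_gap"],1),"j",np.round(s["joint_pos"],2))
    y=np.degrees(np.arctan2(M[1,0],M[0,0]));print("yaw",y.round(2),"tilt",np.round(M[:2,2],3),"shift cm",d.round(2),end=" ")
    if yaw is not None: print("twist",round(-(yaw-y),2))
    else: print()
E
python3 - <<'E'
from h import *
go([524,-317,84])
d=cams(("wrist",));p=d["wrist"];cv2.imwrite("pics/c.png",p["pixels"])
for t in "hub_mouth plug stand".split():
    print(t,[(np.round(x["position"],1).tolist(),round(x["confidence"],2)) for x in landmark_of(p,t)][:3])
E
```

```text
pos [ 165.4 -602.7  198.7] t 2.05 F [-0.4  0.2 -0.7] gap 85.6 j [-1.31  0.35  1.63 -0.    1.16 -0.  ]
yaw 15.34 tilt [-0.  0.] shift cm [ 42.14 -18.06  11.47] 
hub_mouth []
plug []
stand []
```

View pics/c.png

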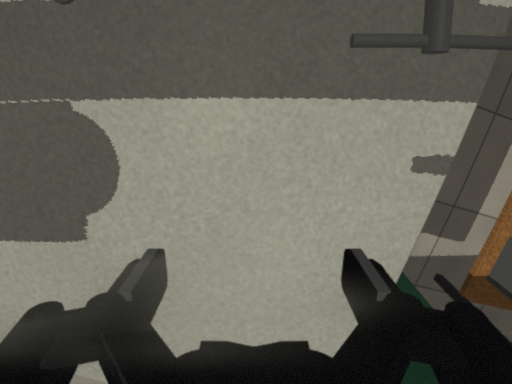

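The arm did not move, since the plan was refused. The wrist view shows only bare bench. I'll fill in every field.

Request:
{"op": "move_arm", "data": {
  "plan": [
    {"tx": 3.4,"ty": -1.8,"tz": 0,"twist": 0,"gripper": 1},
    {"tx": 3.4,"ty": -1.8,"tz": 0,"twist": 0,"gripper": 1},
    {"tx": 3.4,"ty": -1.8,"tz": 0,"twist": 0,"gripper": 1},
    {"tx": 3.4,"ty": -1.8,"tz": 0,"twist": 0,"gripper": 1},
    {"tx": 3.4,"ty": -1.8,"tz": 0,"twist": 0,"gripper": 1},
    {"tx": 3.4,"ty": -1.8,"tz": 0,"twist": 0,"gripper": 1},
    {"tx": 3.4,"ty": -1.8,"tz": 0,"twist": 0,"gripper": 1},
    {"tx": 3.4,"ty": -1.8,"tz": 0,"twist": 0,"gripper": 1}
  ]
}}

```text
time_s: 2.92
position: [393.0, -390.1, 198.4]
orientation: [0.992, 0.128, -0.0, 0.002]
contact_force: [1.4, -0.6, 0.0]
finger_gap: 85.2
```

Run:
```python
from h import *
go([524,-317,84])
d=cams(("wrist",));p=d["wrist"];cv2.imwrite("pics/c2.png",p["pixels"])
for t in "hub_mouth plug".split():
    print(t,[(np.round(x["position"],1).tolist(),round(x["confidence"],2)) for x in landmark_of(p,t)][:3])
```

```text
pos [ 393.  -390.1  198.4] t 2.92 F [ 1.4 -0.6  0. ] gap 85.2 j [-0.78  0.24  1.79 -0.    1.11  0.53]
yaw 14.7 tilt [ 0.    -0.005] shift cm [14.54 -3.81 11.4 ] 
hub_mouth []
plug [([526.6, -316.5, 57.6], 0.83)]
```

View pics/c2.png

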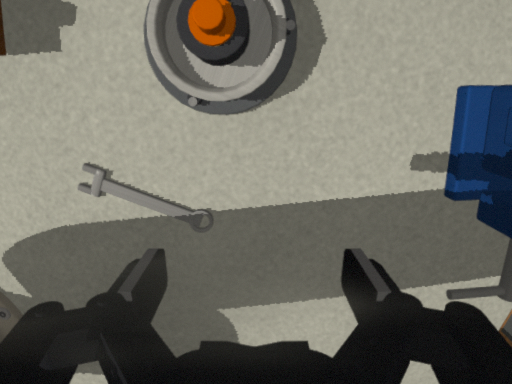

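The plug is at (212,18), at the top edge of the wrist view, with the wrench well to the left. I'll go further so the hub is well in view.

Request:
{"op": "move_arm", "data": {
  "plan": [
    {"tx": 3.0,"ty": -1.6,"tz": 0,"twist": 0,"gripper": 1},
    {"tx": 3.0,"ty": -1.6,"tz": 0,"twist": 0,"gripper": 1},
    {"tx": 0,"ty": 0,"tz": 0,"twist": 0,"gripper": 1}
  ]
}}

```text
time_s: 3.32
position: [443.2, -344.7, 198.3]
orientation: [0.992, 0.129, -0.0, 0.003]
contact_force: [0.7, 1.3, -0.6]
finger_gap: 85.5
```

Run:
```python
from h import *
go([525,-317,84])
d=cams(("wrist","top"));p=d["wrist"];cv2.imwrite("pics/c3.png",p["pixels"])
for t in "hub_mouth plug".split():
    print(t,[(np.round(x["position"],1).tolist(),round(x["confidence"],2)) for x in landmark_of(p,t)][:3])
cv2.imwrite("pics/c3t.png",cv2.resize(d["top"]["pixels"][140:230,335:425],(540,540),interpolation=cv2.INTER_CUBIC))
import pickle;pickle.dump(d,open("c3.pkl","wb"))
```

```text
pos [ 443.2 -344.7  198.3] t 3.32 F [ 0.7  1.3 -0.6] gap 85.5 j [-0.66  0.25  1.77 -0.01  1.11  0.66]
yaw 14.78 tilt [-0.    -0.006] shift cm [ 8.63 -0.66 11.41] 
hub_mouth []
plug [([523.3, -314.8, 59.6], 0.97)]
```

View pics/c3.png

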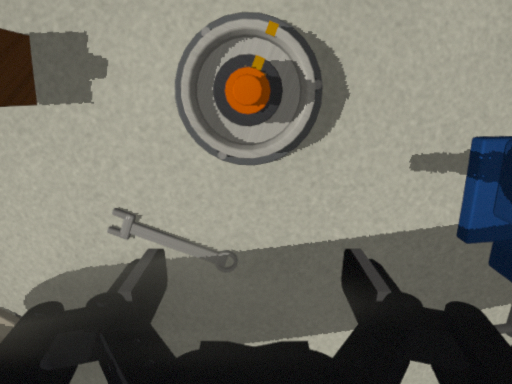

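```bash
cat > m.py <<'E'
from h import *
def blobs(p,lo,hi,n=6,mn=6):
    hsv=cv2.cvtColor(p["pixels"],cv2.COLOR_BGR2HSV);m=cv2.inRange(hsv,lo,hi)
    k,l,st,c=cv2.connectedComponentsWithStats(m);o=[(int(st[i,4]),c[i].round(1).tolist()) for i in range(1,k) if st[i,4]>=mn];return sorted(o,reverse=True)[:n],m
E
python3 - <<'E'
from m import *
import pickle
d=pickle.load(open("c3.pkl","rb"))
for n in ("wrist","top"):
    p=d[n]
    print(n,"yellow",blobs(p,(17,150,90),(32,255,255))[0]);
    print("orange",blobs(p,(4,180,90),(13,255,255))[0])
p=d["wrist"]
print("knob",atz(p,[(247,91)],105),atz(p,[(247.5,91)],81))
for z,uv in((75,(258,62)),(46,(273,29))): print(z,atz(p,[uv],z))
# hub top circle via rim: outer dark stand circle bounds
q=d["top"]
for n,p in d.items():
  t=proj(p,[[523.5,-315.5,z] for z in (105,75,46)]);print(n,t.round(1).tolist())
cv2.imwrite("pics/c3z.png",cv2.resize(d["wrist"]["pixels"][5:175,165:335],(680,595),interpolation=cv2.INTER_CUBIC))
E
```

```text
wrist yellow [(134, [257.8, 62.6]), (130, [271.7, 28.1])]
orange [(515, [246.9, 99.5]), (21, [233.2, 82.0]), (12, [241.3, 75.8]), (7, [266.7, 81.1]), (7, [235.3, 87.6]), (6, [248.8, 90.0])]
top yellow [(11, [376.9, 166.6]), (10, [264.8, 200.1]), (9, [380.1, 178.9]), (9, [264.6, 204.8])]
orange [(184, [379.7, 189.3])]
knob [[ 523.78880518 -318.26088336  105.        ]] [[ 524.39722622 -318.1703344    81.        ]]
75 [[ 551.79451753 -320.92433736   75.        ]]
46 [[ 588.66886714 -326.87853774   46.        ]]
wrist [[243.7, 90.5], [244.6, 91.4], [245.3, 92.1]]
top [[382.4, 187.8], [378.0, 189.1], [374.0, 190.3]]
```

View pics/c3z.png

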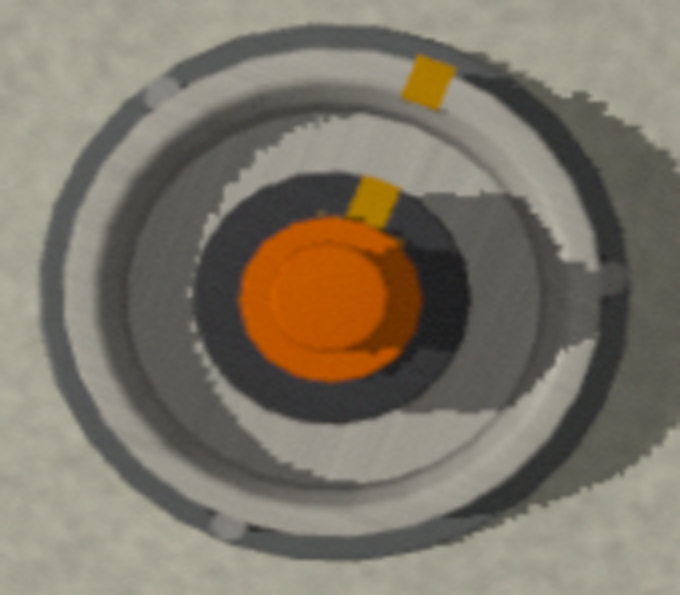

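Request:
{"op": "move_arm", "data": {
  "plan": [
    {"tx": 3.0,"ty": -0.2,"tz": 0,"twist": 0,"gripper": 1},
    {"tx": 3.0,"ty": -0.2,"tz": 1.0,"twist": 0,"gripper": 1},
    {"tx": 2.5,"ty": -0.2,"tz": 3.0,"twist": 0,"gripper": 1},
    {"tx": 0,"ty": 0,"tz": 3.0,"twist": 0,"gripper": 0.8},
    {"tx": 0,"ty": 0,"tz": 2.0,"twist": 0,"gripper": 0.8},
    {"tx": 0,"ty": 0,"tz": 0,"twist": 0,"gripper": 0.8}
  ],
  "newtons": 25
}}

```text
time_s: 4.02
position: [519.5, -329.9, 107.3]
orientation: [0.992, 0.122, 0.0, 0.006]
contact_force: [-0.0, -0.2, 0.3]
finger_gap: 68.2
```

Run:
```python
from h import *
import pickle
go([524,-317.5,84])
p=pickle.load(open("c3.pkl","rb"))["wrist"]
print(atz(p,[(248,90.1)],75),atz(p,[(247.7,88.3)],46))
```

```text
pos [ 519.5 -329.9  107.3] t 4.02 F [-0.  -0.2  0.3] gap 68.2 j [-0.56  0.43  1.74 -0.01  0.96  0.77]
yaw 14.04 tilt [ 0.002 -0.013] shift cm [ 0.74 -1.13  2.32] 
[[ 525.42611701 -318.29536488   75.        ]] [[ 527.75988333 -316.9765814    46.        ]]
```

Request:
{"op": "move_arm", "data": {
  "plan": [
    {"tx": 0.5,"ty": -0.8,"tz": 0.4,"twist": 0,"gripper": 0.8},
    {"tx": 0.2,"ty": -0.3,"tz": 0.9,"twist": 0,"gripper": 0.8},
    {"tx": 0,"ty": 0,"tz": 0.9,"twist": 0,"gripper": 0.7},
    {"tx": 0,"ty": 0,"tz": 0,"twist": 0,"gripper": 0.6}
  ]
}}

```text
time_s: 4.35
position: [522.2, -320.1, 85.7]
orientation: [0.993, 0.12, 0.0, 0.007]
contact_force: [0.3, -0.2, -0.5]
finger_gap: 51.6
```

Run:
```python
from h import *
go([524.5,-318,84])
d=cams(("wrist",));cv2.imwrite("pics/d.png",d["wrist"]["pixels"])
```

```text
pos [ 522.2 -320.1   85.7] t 4.35 F [ 0.3 -0.2 -0.5] gap 51.6 j [-0.55  0.45  1.76 -0.01  0.92  0.79]
yaw 13.78 tilt [ 0.003 -0.014] shift cm [ 0.27 -0.16  0.16]
```

View pics/d.png

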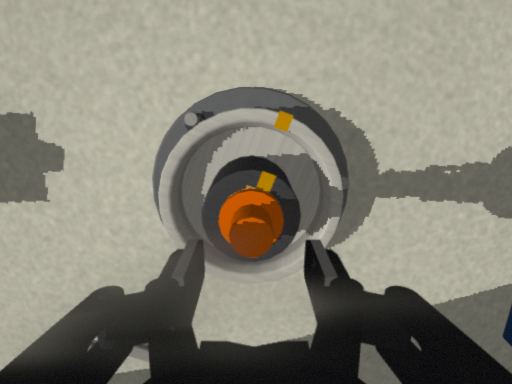

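The knob at (253,235) stands between the pads and slightly ahead of their centre line. I'll correct by 2.5 mm and close.

Request:
{"op": "move_arm", "data": {
  "plan": [
    {"tx": 0.3,"ty": -0.15,"tz": 0.15,"twist": 0,"gripper": 0.5},
    {"tx": 0,"ty": 0,"tz": 0,"twist": 0,"gripper": 0.2},
    {"tx": 0,"ty": 0,"tz": 0,"twist": 0,"gripper": 0.1},
    {"tx": 0,"ty": 0,"tz": 0,"twist": 0,"gripper": 0.1},
    {"tx": 0,"ty": 0,"tz": 0,"twist": 0,"gripper": 0.1}
  ],
  "newtons": 30
}}

```text
time_s: 4.82
position: [527.0, -319.3, 87.9]
orientation: [0.993, 0.12, 0.003, 0.009]
contact_force: [-0.5, 1.0, -0.0]
finger_gap: 8.8
```

Run:
```python
from h import *
go([524.5,-318,84])
d=cams(("wrist","side"));cv2.imwrite("pics/d2.png",d["wrist"]["pixels"]);cv2.imwrite("pics/d2s.png",cv2.resize(d["side"]["pixels"][180:360,160:360],(666,600)))
```

```text
pos [ 527.  -319.3   87.9] t 4.82 F [-0.5  1.  -0. ] gap 8.8 j [-0.54  0.45  1.76 -0.01  0.92  0.8 ]
yaw 13.78 tilt [ 0.007 -0.017] shift cm [-0.21 -0.2   0.39]
```

View pics/d2.png

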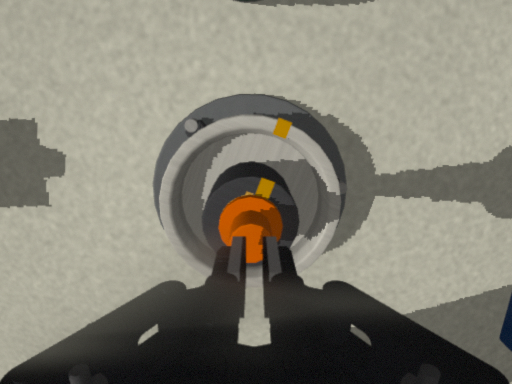

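View pics/d2s.png

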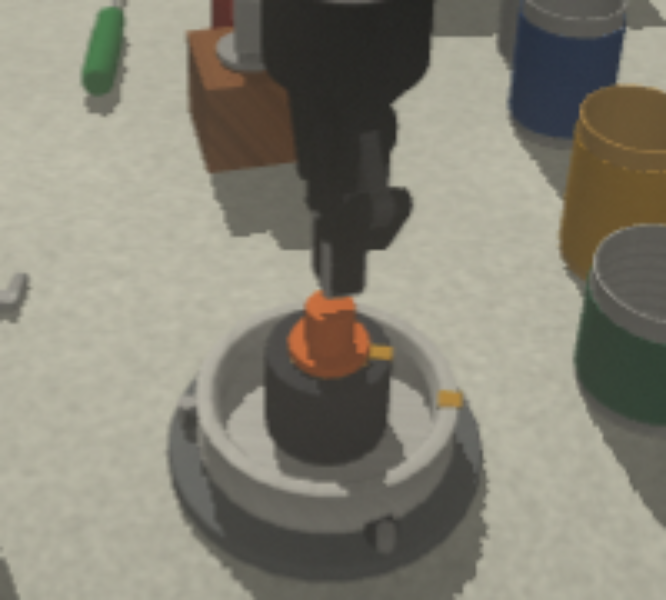

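Run:
```python
from h import *
d=cams(("wrist","side"))
for n,p in d.items():
    for z in (88,95,100,105,110,115): print(n,z,proj(p,[527,-319.3,z]).round(1), proj(p,[525,-318,z]).round(1))
p=d["wrist"]
T=np.array(p["tool_from_camera"]);print(T.round(3))
```

```text
wrist 88 [[253.4 229. ]] [[250.7 231.5]]
wrist 95 [[253.6 233.7]] [[250.7 236.2]]
wrist 100 [[253.8 237.3]] [[250.8 239.8]]
wrist 105 [[253.9 241. ]] [[250.9 243.6]]
wrist 110 [[254.1 245. ]] [[250.9 247.6]]
wrist 115 [[254.2 249.1]] [[251.  251.9]]
side 88 [[260.1 279.5]] [[258.9 279. ]]
side 95 [[260.3 276.5]] [[259.1 275.9]]
side 100 [[260.4 274.2]] [[259.1 273.7]]
side 105 [[260.5 272. ]] [[259.2 271.5]]
side 110 [[260.6 269.8]] [[259.3 269.2]]
side 115 [[260.7 267.5]] [[259.4 267. ]]
[[ 0.00000e+00 -9.54000e-01 -2.98000e-01  7.74680e+01]
 [ 1.00000e+00  0.00000e+00 -1.00000e-03  4.67000e-01]
 [ 1.00000e-03 -2.98000e-01  9.54000e-01 -1.75426e+02]
 [ 0.00000e+00  0.00000e+00  0.00000e+00  1.00000e+00]]
```

Run:
```python
from h import *
import pickle
d=cams(("wrist","side"));p=d["wrist"]
T=np.linalg.inv(np.array(p["tool_from_camera"]));q=dict(p);q["view"]=T
for x in (-11,0,11):
  for z in (0,-10,-20,-30): print(x,z,proj(q,[[x,-4.4,z],[x,4.4,z]]).round(1).tolist())
cv2.imwrite("pics/d3.png",cv2.resize(p["pixels"][180:300,180:330],(750,600),interpolation=cv2.INTER_CUBIC))
c=pickle.load(open("c3.pkl","rb"))["wrist"];V=c["view"];print((V@np.array([525,-318,75,1]))[:3])
print(proj(c,[[525-33,-318,75],[525+33,-318,75],[525,-351,75],[525,-285,75]]))
```

```text
-11 0 [[246.5, 244.9], [260.3, 244.9]]
-11 -10 [[246.1, 252.3], [260.6, 252.4]]
-11 -20 [[245.7, 260.6], [260.9, 260.6]]
-11 -30 [[245.2, 269.9], [261.3, 269.9]]
0 0 [[246.4, 229.0], [260.4, 229.0]]
0 -10 [[245.9, 235.8], [260.7, 235.8]]
0 -20 [[245.5, 243.4], [261.1, 243.4]]
0 -30 [[245.0, 251.8], [261.5, 251.8]]
11 0 [[246.2, 212.6], [260.5, 212.6]]
11 -10 [[245.8, 218.6], [260.9, 218.6]]
11 -20 [[245.3, 225.4], [261.2, 225.4]]
11 -30 [[244.8, 233.0], [261.7, 233.0]]
[ -5.89659137 -97.31377831 282.39778572]
[[239.00683831 125.03919314]
 [256.65650696  54.1884829 ]
 [281.46000353  99.82023538]
 [213.1982504   81.20104242]]
```

View pics/d3.png

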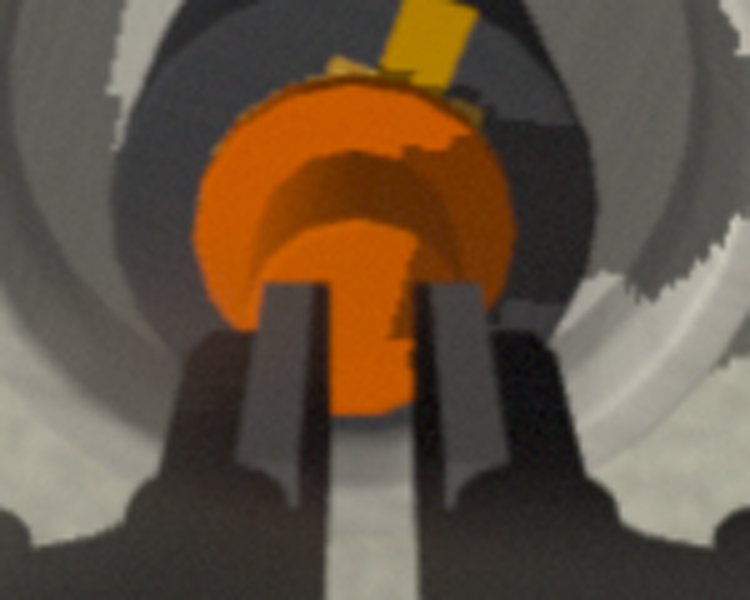

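Run:
```python
from h import *
d=cams(("side",));p=d["side"]
for y in (-319,-326,-332):
  for z in (88,98,104,108,112,116): print(y,z,proj(p,[[516,y,z],[538,y,z]]).round(1).tolist())
cv2.imwrite("pics/d4.png",cv2.resize(p["pixels"][235:310,220:310],(720,600),interpolation=cv2.INTER_NEAREST))
```

```text
-319 88 [[253.6, 279.4], [266.6, 279.4]]
-319 98 [[253.8, 275.0], [266.9, 275.0]]
-319 104 [[253.9, 272.3], [267.0, 272.3]]
-319 108 [[253.9, 270.5], [267.1, 270.6]]
-319 112 [[254.0, 268.7], [267.2, 268.8]]
-319 116 [[254.0, 266.9], [267.3, 266.9]]
-326 88 [[253.7, 282.3], [266.8, 282.4]]
-326 98 [[253.9, 277.9], [267.1, 277.9]]
-326 104 [[254.0, 275.2], [267.2, 275.3]]
-326 108 [[254.0, 273.4], [267.3, 273.5]]
-326 112 [[254.1, 271.6], [267.4, 271.7]]
-326 116 [[254.1, 269.8], [267.5, 269.8]]
-332 88 [[253.8, 284.9], [267.0, 284.9]]
-332 98 [[254.0, 280.5], [267.3, 280.5]]
-332 104 [[254.0, 277.8], [267.4, 277.8]]
-332 108 [[254.1, 276.0], [267.5, 276.0]]
-332 112 [[254.2, 274.2], [267.6, 274.2]]
-332 116 [[254.2, 272.3], [267.7, 272.4]]
```

View pics/d4.png

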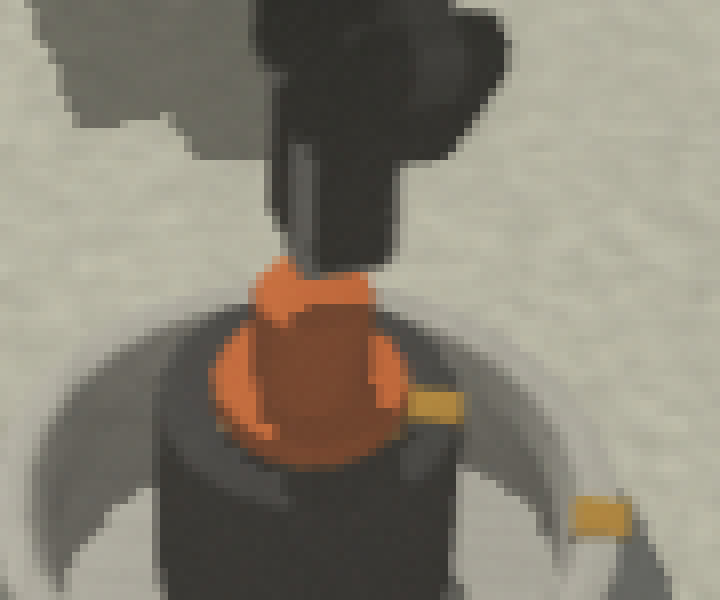

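The finger tips really end about 28 mm behind the reported TCP. The side view shows them at about z 116 while the state says 88, and the wrist view agrees. They closed above the knob, and the plug is still in place. I'll open and go lower, centring on (525,-318).

Request:
{"op": "move_arm", "data": {
  "plan": [
    {"tx": 0,"ty": 0,"tz": 0,"twist": 0,"gripper": 0.65},
    {"tx": 0,"ty": 0,"tz": 0,"twist": 0,"gripper": 0.65},
    {"tx": -0.1,"ty": -0.1,"tz": 0,"twist": 0,"gripper": 0.65},
    {"tx": -0.1,"ty": -0.1,"tz": 0.8,"twist": 0,"gripper": 0.65},
    {"tx": 0,"ty": 0,"tz": 0.8,"twist": 0,"gripper": 0.65},
    {"tx": 0,"ty": 0,"tz": 0.6,"twist": 0,"gripper": 0.65},
    {"tx": 0,"ty": 0,"tz": 0.2,"twist": 0,"gripper": 0.65}
  ]
}}

```text
time_s: 5.75
position: [524.2, -318.0, 61.3]
orientation: [0.993, 0.12, 0.003, 0.009]
contact_force: [0.6, 0.1, -0.1]
finger_gap: 55.2
```

Run:
```python
from h import *
go([525,-318,62])
d=cams(("wrist","side"));p=d["side"];cv2.imwrite("pics/e.png",np.hstack([cv2.resize(p["pixels"][235:310,220:310],(360,300),interpolation=cv2.INTER_NEAREST),cv2.resize(d["wrist"]["pixels"][150:300,160:340],(360,300))]))
```

```text
pos [ 524.2 -318.    61.3] t 5.75 F [ 0.6  0.1 -0.1] gap 55.2 j [-0.54  0.48  1.78 -0.01  0.86  0.8 ]
yaw 13.77 tilt [ 0.007 -0.017] shift cm [ 0.08  0.02 -0.07]
```

View pics/e.png

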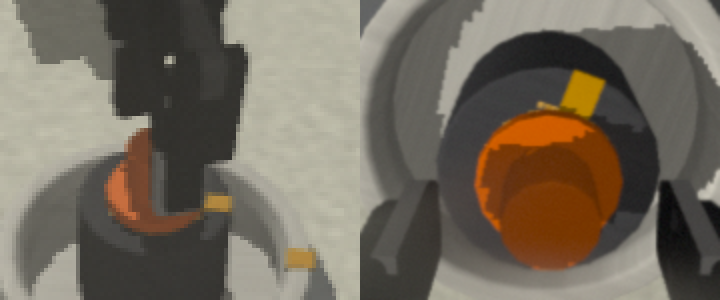

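Request:
{"op": "move_arm", "data": {
  "plan": [
    {"tx": 0,"ty": 0,"tz": 0,"twist": 0,"gripper": 0.4},
    {"tx": 0,"ty": 0,"tz": 0,"twist": 0,"gripper": 0.2},
    {"tx": 0,"ty": 0,"tz": 0,"twist": 0,"gripper": 0.2},
    {"tx": 0,"ty": 0,"tz": 0,"twist": 0,"gripper": 0.2},
    {"tx": 0,"ty": 0,"tz": 0,"twist": 0,"gripper": 0.2}
  ]
}}

```text
time_s: 6.27
position: [524.9, -318.4, 62.3]
orientation: [0.993, 0.12, 0.003, 0.009]
contact_force: [0.4, 0.0, -0.5]
finger_gap: 24.5
```

Run:
```python
from h import *
go([525,-318,62])
d=cams(("wrist","side"));p=d["side"];cv2.imwrite("pics/e2.png",np.hstack([cv2.resize(p["pixels"][235:310,220:310],(360,300),interpolation=cv2.INTER_NEAREST),cv2.resize(d["wrist"]["pixels"][150:300,160:340],(360,300))]))
```

```text
pos [ 524.9 -318.4   62.3] t 6.27 F [ 0.4  0.  -0.5] gap 24.5 j [-0.54  0.48  1.78 -0.01  0.87  0.8 ]
yaw 13.77 tilt [ 0.008 -0.017] shift cm [ 0.02 -0.04  0.03]
```

View pics/e2.png

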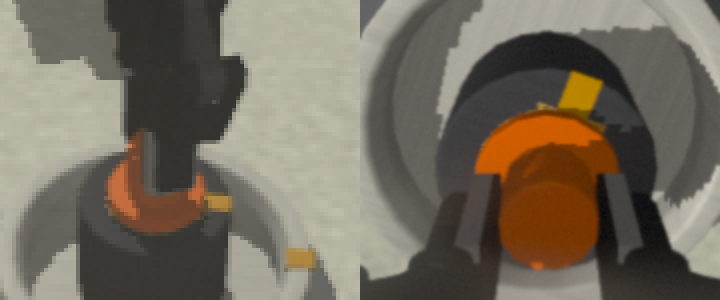

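The knob is gripped (gap 24.5 mm, pads on either side of it). I'll lift.

Request:
{"op": "move_arm", "data": {
  "plan": [
    {"tx": 0,"ty": 0,"tz": 0,"twist": 0,"gripper": 0.05},
    {"tx": 0,"ty": 0,"tz": -0.8,"twist": 0,"gripper": 0.05},
    {"tx": 0,"ty": 0,"tz": -1.2,"twist": 0,"gripper": 0.05},
    {"tx": 0,"ty": 0,"tz": -2.0,"twist": 0,"gripper": 0.05},
    {"tx": 0,"ty": 0,"tz": -2.5,"twist": 0,"gripper": 0.05},
    {"tx": 0,"ty": 0,"tz": -2.5,"twist": 0,"gripper": 0.05},
    {"tx": 0,"ty": 0,"tz": -1.0,"twist": 0,"gripper": 0.05}
  ]
}}

```text
time_s: 6.95
position: [522.1, -315.5, 167.2]
orientation: [0.993, 0.12, 0.001, 0.007]
contact_force: [-0.6, -0.4, -0.2]
finger_gap: 24.3
```

Run:
```python
from h import *
go([529,333,160])
d=cams(("wrist","side","top"));p=d["side"];cv2.imwrite("pics/f.png",np.hstack([cv2.resize(p["pixels"][190:320,200:330],(300,300),interpolation=cv2.INTER_NEAREST),cv2.resize(d["wrist"]["pixels"],(400,300))]))
import pickle;pickle.dump(d,open("f.pkl","wb"))
for n in ("wrist","side","top"): 
  for t in("hub_mouth","plug"): print(n,t,[(np.round(x["position"],1).tolist(),round(x["confidence"],2)) for x in landmark_of(d[n],t)][:2])
```

```text
pos [ 522.1 -315.5  167.2] t 6.95 F [-0.6 -0.4 -0.2] gap 24.3 j [-0.54  0.36  1.71 -0.01  1.07  0.8 ]
yaw 13.76 tilt [ 0.003 -0.014] shift cm [ 16.1  -62.83  -0.2 ] 
wrist hub_mouth [([526.1, -320.6, 71.3], 0.93)]
wrist plug [([521.9, -312.8, 163.0], 0.86), ([525.3, -321.1, 70.6], 0.4)]
side hub_mouth [([522.9, -313.8, 70.4], 0.86), ([478.9, -26.0, 22.5], 0.49)]
side plug [([524.6, -312.3, 162.8], 0.75)]
top hub_mouth [([528.8, -317.7, 75.3], 0.91), ([708.6, -264.4, 1.3], 0.7)]
top plug [([522.5, -316.0, 161.0], 0.36)]
```

View pics/f.png

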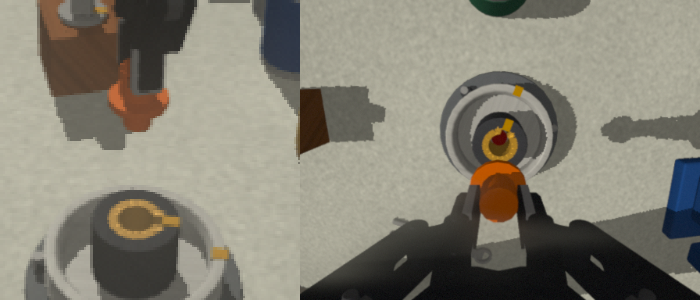

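The plug hangs in the fingers with its underside at about z 163, and the hub's brass keyed bore is now open at (498,143) in the wrist view. I'll carry it to the drawer.

Request:
{"op": "move_arm", "data": {
  "plan": [
    {"tx": 0.8,"ty": -3.0,"tz": 0,"twist": 0,"gripper": 0.05},
    {"tx": 0.9,"ty": -4.0,"tz": 0,"twist": 0,"gripper": 0.05},
    {"tx": 0.9,"ty": -4.0,"tz": 0,"twist": 0,"gripper": 0.05},
    {"tx": 0.9,"ty": -4.0,"tz": 0,"twist": 0,"gripper": 0.05},
    {"tx": 0.9,"ty": -4.0,"tz": 0,"twist": 0,"gripper": 0.05},
    {"tx": 0.9,"ty": -4.0,"tz": 0,"twist": 0,"gripper": 0.05},
    {"tx": 0.9,"ty": -4.0,"tz": 0,"twist": 0,"gripper": 0.05},
    {"tx": 0.9,"ty": -4.0,"tz": 0,"twist": 0,"gripper": 0.05}
  ]
}}

```text
time_s: 8.07
position: [513.8, 4.3, 151.9]
orientation: [0.993, 0.114, -0.005, 0.005]
contact_force: [0.8, 0.2, -0.2]
finger_gap: 24.5
```

Run:
```python
from m import *
go([529,333,160])
import pickle;d=pickle.load(open("f.pkl","rb"))
p=d["wrist"];x,y=190,85
cv2.imwrite("pics/g.png",np.hstack([cv2.resize(p["pixels"][130:220,320:410],(400,400),interpolation=cv2.INTER_NEAREST),cv2.resize(d["side"]["pixels"][265:310,235:280],(400,400),interpolation=cv2.INTER_NEAREST)]))
for n in ("wrist","side","top"): print(n,blobs(d[n],(15,120,60),(32,255,255),4,8)[0])
```

```text
pos [513.8   4.3 151.9] t 8.07 F [ 0.8  0.2 -0.2] gap 24.5 j [ 0.01  0.24  1.91 -0.01  1.    1.36]
yaw 13.12 tilt [-0.008 -0.012] shift cm [  8.93 -31.66  -1.22] 
wrist [(1481, [256.5, 183.7]), (146, [278.8, 116.0])]
side [(1516, [348.0, 229.9]), (226, [260.0, 284.4]), (187, [6.1, 25.6]), (110, [16.6, 32.3])]
top [(269, [304.9, 122.7]), (182, [326.1, 108.3]), (166, [380.0, 188.3]), (29, [264.5, 201.9])]
```

View pics/g.png

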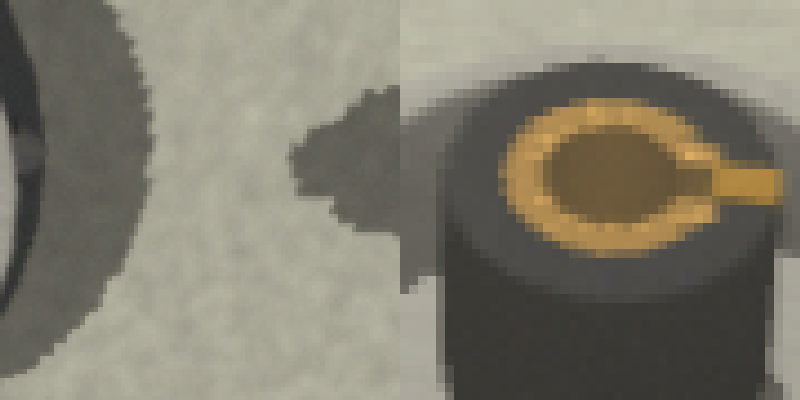

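Request:
{"op": "move_arm", "data": {
  "plan": [
    {"tx": 1.1,"ty": -4.0,"tz": -0.3,"twist": 0,"gripper": 0.05},
    {"tx": 1.1,"ty": -4.0,"tz": -0.3,"twist": 0,"gripper": 0.05},
    {"tx": 1.1,"ty": -4.0,"tz": -0.3,"twist": 0,"gripper": 0.05},
    {"tx": 1.1,"ty": -4.0,"tz": -0.3,"twist": 0,"gripper": 0.05},
    {"tx": 1.1,"ty": -4.0,"tz": -0.2,"twist": 0,"gripper": 0.05},
    {"tx": 1.1,"ty": -4.0,"tz": 0,"twist": 0,"gripper": 0.05},
    {"tx": 1.1,"ty": -3.0,"tz": 0,"twist": 0,"gripper": 0.05},
    {"tx": 0.5,"ty": -2.0,"tz": 0,"twist": 0,"gripper": 0.05}
  ]
}}

```text
time_s: 8.73
position: [522.3, 313.0, 157.2]
orientation: [0.993, 0.116, -0.008, 0.006]
contact_force: [0.5, 0.2, -0.9]
finger_gap: 24.2
```

Run:
```python
from m import *
go([529,333,160])
d=cams(("wrist","side"));cv2.imwrite("pics/h.png",np.hstack([cv2.resize(d["side"]["pixels"],(400,300)),cv2.resize(d["wrist"]["pixels"],(400,300))]))
for n in ("wrist","side"): 
  for t in("drawer_space","plug"): print(n,t,[(np.round(x["position"],1).tolist(),round(x["confidence"],2)) for x in landmark_of(d[n],t)][:2])
```

```text
pos [522.3 313.  157.2] t 8.73 F [ 0.5  0.2 -0.9] gap 24.2 j [ 0.54  0.38  1.69 -0.    1.09  1.88]
yaw 13.26 tilt [-0.014 -0.013] shift cm [ 1.1  -1.79 -0.31] 
wrist drawer_space [([526.4, 330.5, 23.3], 0.88), ([522.5, 318.0, 149.8], 0.69)]
wrist plug [([522.5, 315.5, 149.9], 0.95), ([467.9, 130.7, -1.9], 0.46)]
side drawer_space [([527.6, 331.2, 19.2], 0.86)]
side plug [([521.0, 319.3, 150.3], 0.47)]
```

View pics/h.png

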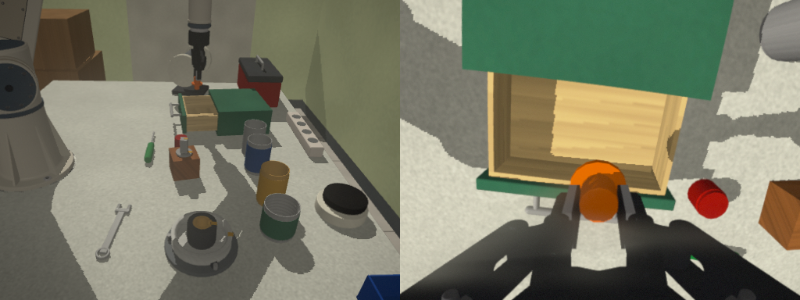

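The plug is over the front edge of the drawer, which is at about (580,130) in the right-hand picture. I'll move 9 mm further in, go down, and release at low height.

Request:
{"op": "move_arm", "data": {
  "plan": [
    {"tx": 1.0,"ty": -1.6,"tz": 0,"twist": 0,"gripper": 0.05},
    {"tx": 0.6,"ty": -0.6,"tz": 2.0,"twist": 0,"gripper": 0.05},
    {"tx": 0.1,"ty": -0.1,"tz": 2.8,"twist": 0,"gripper": 0.05},
    {"tx": 0,"ty": 0,"tz": 3.0,"twist": 0,"gripper": 0.05},
    {"tx": 0,"ty": 0,"tz": 2.0,"twist": 0,"gripper": 0.05},
    {"tx": 0,"ty": 0,"tz": 1.0,"twist": 0,"gripper": 0.05}
  ]
}}

```text
time_s: 9.53
position: [537.2, 326.9, 50.0]
orientation: [0.994, 0.109, -0.004, 0.005]
contact_force: [-0.7, -1.0, -0.7]
finger_gap: 24.6
```

Run:
```python
from m import *
go([531,332,45])
d=cams(("wrist","side"));cv2.imwrite("pics/h2.png",np.hstack([cv2.resize(d["side"]["pixels"][40:190,160:360],(400,300)),cv2.resize(d["wrist"]["pixels"],(400,300))]))
```

```text
pos [537.2 326.9  50. ] t 9.53 F [-0.7 -1.  -0.7] gap 24.6 j [ 0.55  0.53  1.72 -0.01  0.9   1.9 ]
yaw 12.56 tilt [-0.008 -0.011] shift cm [-0.49 -0.64  0.5 ]
```

View pics/h2.png

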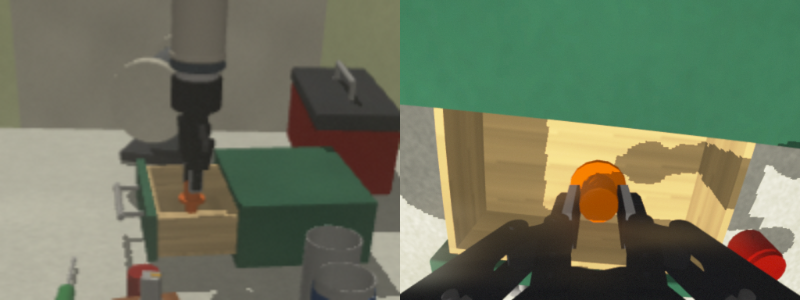

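The plug is inside the drawer. I'll lower a little more, release, and rise.

Request:
{"op": "move_arm", "data": {
  "plan": [
    {"tx": 0,"ty": 0,"tz": 0.8,"twist": 0,"gripper": 0.05},
    {"tx": 0,"ty": 0,"tz": 0,"twist": 0,"gripper": 0.55},
    {"tx": 0,"ty": 0,"tz": 0,"twist": 0,"gripper": 0.55},
    {"tx": 0,"ty": 0,"tz": 0,"twist": 0,"gripper": 0.55},
    {"tx": 0,"ty": 0,"tz": 0,"twist": 0,"gripper": 0.55},
    {"tx": 0,"ty": 0,"tz": -2.5,"twist": 0,"gripper": 0.55},
    {"tx": 0,"ty": 0,"tz": -3.5,"twist": 0,"gripper": 0.55},
    {"tx": 0,"ty": 0,"tz": -3.5,"twist": 0,"gripper": 0.55}
  ]
}}

```text
time_s: 10.3
position: [536.5, 325.5, 138.9]
orientation: [0.994, 0.109, -0.007, 0.006]
contact_force: [-0.2, 0.8, -0.1]
finger_gap: 46.7
```

Run:
```python
from m import *
go([479,-20,180])
d=cams(("wrist","top"));cv2.imwrite("pics/i.png",np.hstack([cv2.resize(d["top"]["pixels"],(400,300)),cv2.resize(d["wrist"]["pixels"],(400,300))]))
for n in ("wrist","top"): 
  for t in("plug",): print(n,t,[(np.round(x["position"],1).tolist(),round(x["confidence"],2)) for x in landmark_of(d[n],t)][:2])
```

```text
pos [536.5 325.5 138.9] t 10.3 F [-0.2  0.8 -0.1] gap 46.7 j [ 0.55  0.43  1.67 -0.01  1.07  1.9 ]
yaw 12.46 tilt [-0.013 -0.014] shift cm [-13.13  32.53  -3.55] 
wrist plug [([531.9, 328.8, 21.3], 0.77)]
top plug [([313.3, -264.8, -2.0], 0.7), ([534.4, 325.5, 21.7], 0.66)]
```

View pics/i.png

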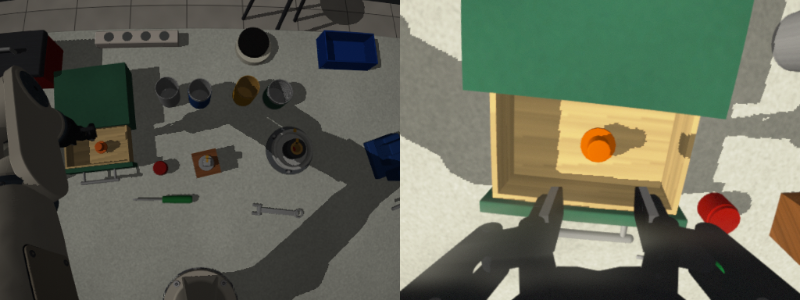

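The plug stands in the drawer at about (532,328,21), away from the fingers. Next I'll view the shaft from above.

Request:
{"op": "move_arm", "data": {
  "plan": [
    {"tx": -1.0,"ty": 2.0,"tz": -2.0,"twist": 0,"gripper": 0.8},
    {"tx": -2.2,"ty": 3.4,"tz": -0.9,"twist": 0,"gripper": 0.8},
    {"tx": -2.2,"ty": 3.4,"tz": -0.9,"twist": 0,"gripper": 0.8},
    {"tx": -2.2,"ty": 3.4,"tz": -0.9,"twist": 0,"gripper": 0.8},
    {"tx": -2.2,"ty": 3.4,"tz": -0.9,"twist": 0,"gripper": 0.8},
    {"tx": -2.2,"ty": 3.4,"tz": -0.9,"twist": 0,"gripper": 0.8},
    {"tx": -2.2,"ty": 3.4,"tz": -0.9,"twist": 0,"gripper": 0.8},
    {"tx": -2.2,"ty": 3.4,"tz": 0,"twist": 0,"gripper": 0.8}
  ]
}}

```text
time_s: 11.17
position: [429.1, 40.2, 210.4]
orientation: [0.993, 0.114, -0.01, 0.006]
contact_force: [1.4, -0.9, -0.5]
finger_gap: 68.3
```

Run:
```python
from m import *
go([396,-38,200])
```

```text
pos [429.1  40.2 210.4] t 11.17 F [ 1.4 -0.9 -0.5] gap 68.3 j [ 0.1   0.04  2.   -0.01  1.12  1.45]
yaw 13.03 tilt [-0.019 -0.015] shift cm [-4.97  6.86  1.22]
```

Request:
{"op": "move_arm", "data": {
  "plan": [
    {"tx": -1.6,"ty": 2.5,"tz": 0.2,"twist": 0,"gripper": 0.8},
    {"tx": -1.6,"ty": 2.5,"tz": 0,"twist": 0,"gripper": 0.8},
    {"tx": -1.0,"ty": 1.2,"tz": 0,"twist": 0,"gripper": 0.8},
    {"tx": 0,"ty": 0,"tz": 0,"twist": 0,"gripper": 0.8}
  ]
}}

```text
time_s: 11.5
position: [394.2, -37.5, 206.8]
orientation: [0.994, 0.112, -0.014, 0.007]
contact_force: [-0.1, 0.1, -0.8]
finger_gap: 68.2
```

Run:
```python
from m import *
go([396,-38,200])
d=cams(("wrist",));p=d["wrist"];cv2.imwrite("pics/j.png",p["pixels"])
x,y=proj(p,[479,-20,100])[0].astype(int);print(x,y)
x0,y0=max(x-45,0),max(y-40,0)
cv2.imwrite("pics/jz.png",cv2.resize(p["pixels"][y0:y0+90,x0:x0+100],(660,594),interpolation=cv2.INTER_CUBIC));print(x0,y0)
import pickle;pickle.dump(d,open("j.pkl","wb"))
for t in("shaft","shaft_shoulder","block"): print(t,[(np.round(x["position"],1).tolist(),round(x["confidence"],2)) for x in landmark_of(p,t)][:2])
print(blobs(p,(15,120,60),(32,255,255),4,8)[0])
```

```text
pos [394.2 -37.5 206.8] t 11.5 F [-0.1  0.1 -0.8] gap 68.2 j [-0.08 -0.01  2.06 -0.02  1.12  1.27]
yaw 12.84 tilt [-0.026 -0.017] shift cm [0.18 0.08 0.67] 
254 85
209 45
shaft [([477.9, -23.7, 20.3], 0.83)]
shaft_shoulder []
block []
[(1164, [22.1, 14.7]), (239, [261.9, 70.9])]
```

View pics/jz.png

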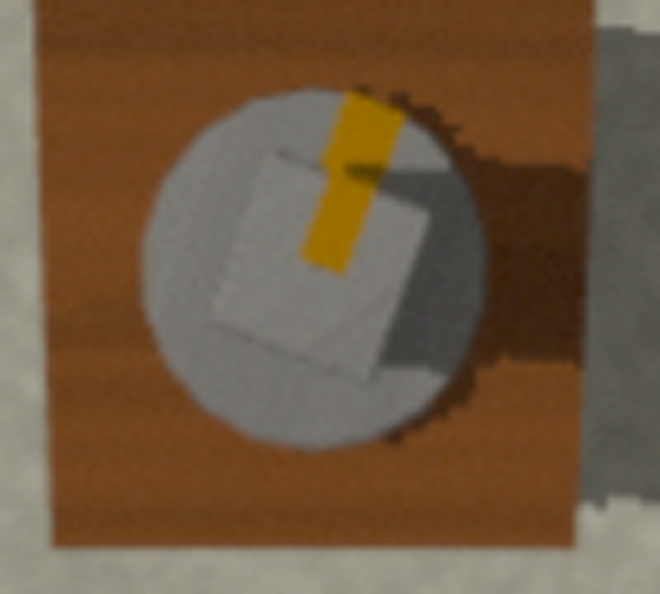

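Run:
```python
from m import *
import pickle
p=pickle.load(open("j.pkl","rb"))["wrist"]
c=np.array([(277,153),(430,212),(368,382),(213,322)])/6.6+(209,45)
w=atz(p,c,120);print(w.round(1),w.mean(0))
for a,b in((3,0),(2,1)): v=w[b]-w[a];print(np.linalg.norm(v),np.degrees(np.arctan2(v[1],v[0])))
for a,b in((1,0),(2,3)): v=w[b]-w[a];print(np.linalg.norm(v),np.degrees(np.arctan2(v[1],v[0]))-90)
m=np.array([(376,100),(325,267)])/6.6+(209,45)
col=np.array([(142,265),(487,265),(315,88),(315,450)])/6.6+(209,45);print("collar",atz(p,col,76).round(1))
print("collar c",atz(p,[np.array((315,269))/6.6+(209,45)],76))
# hub: bore & marks from f
f=pickle.load(open("f.pkl","rb"))
cv2.imwrite("pics/k.png",np.hstack([cv2.resize(f["wrist"]["pixels"][100:230,180:330],(450,390),interpolation=cv2.INTER_CUBIC),cv2.resize(f["top"]["pixels"][140:230,335:425],(340,390),interpolation=cv2.INTER_CUBIC)]))
```

```text
[[491.1 -14.2 120. ]
 [488.7 -33.9 120. ]
 [467.3 -31.2 120. ]
 [470.1 -10.8 120. ]] [479.3148072  -22.51183286 120.        ]
21.306503688819028 -9.092619446971948
21.501896171042198 -7.198342985627402
19.847850326171198 -7.12040300972123
20.552914202041443 -7.700241653295919
collar [[474.9   2.   76. ]
 [485.9 -46.3  76. ]
 [503.6 -16.8  76. ]
 [455.  -28.1  76. ]]
collar c [[479.80772493 -22.3479255   76.        ]]
```

View pics/k.png

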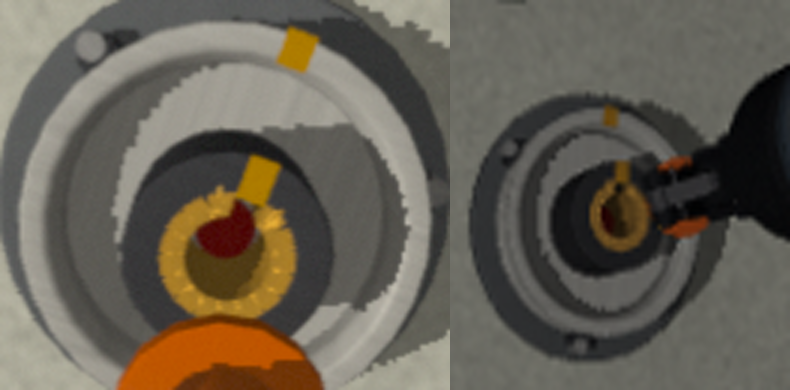

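Request:
{"op": "move_arm", "data": {
  "plan": [
    {"tx": 0,"ty": 0,"tz": 0,"twist": 7,"gripper": 0.8},
    {"tx": 0,"ty": 0,"tz": 0,"twist": 7,"gripper": 0.8},
    {"tx": 0,"ty": 0,"tz": 0,"twist": 7,"gripper": 0.8},
    {"tx": 0,"ty": 0,"tz": 0,"twist": 0,"gripper": 0.8}
  ]
}}

```text
time_s: 12.03
position: [398.7, -30.6, 206.4]
orientation: [0.997, -0.074, -0.012, 0.008]
contact_force: [0.2, 0.7, 0.2]
finger_gap: 68.4
```

Run:
```python
from m import *
import pickle
go([479.5,-22.4,150],-7.8)
f=pickle.load(open("f.pkl","rb"))
p=f["wrist"];L=atz(p,[(180+158/3,100+255/3),(180+298/3,100+255/3)],75);print("ring lr",L,L.mean(0))
a=atz(p,[(266.7,159.3)],75);b=atz(p,[(278.8,116)],46);print(a,b,np.degrees(np.arctan2((b-a)[0,1],(b-a)[0,0])))
s=f["side"];u=lambda x,y:((x-400)/400*45+235,y/400*45+265)
print("side bore",atz(s,[u(612,178),u(612,175)],75), atz(s,[u(748,186)],75))
t=f["top"];v=lambda x,y:((x-450)/340*90+335,y/390*90+140)
print("top bore",atz(t,[v(619,215)],75),atz(t,[v(621,172)],75),atz(t,[v(610,116)],46))
```

```text
pos [398.7 -30.6 206.4] t 12.03 F [0.2 0.7 0.2] gap 68.4 j [-0.07 -0.    2.06 -0.02  1.11  1.66]
yaw -8.49 tilt [-0.025 -0.015] shift cm [ 7.99 -2.11  5.42] twist -0.69
ring lr [[ 520.76841365 -297.53094759   75.        ]
 [ 530.74408783 -338.93010735   75.        ]] [ 525.75625074 -318.23052747   75.        ]
[[ 551.02823314 -321.77063139   75.        ]] [[ 589.19905692 -325.46014788   46.        ]] -5.520945938237319
side bore [[ 525.23349214 -319.03415533   75.        ]
 [ 525.26061355 -318.23035712   75.        ]] [[ 551.33164824 -321.15007064   75.        ]]
top bore [[ 522.26184092 -320.06788719   75.        ]] [[ 547.83371035 -322.69011878   75.        ]] [[ 586.46486557 -327.68512331   46.        ]]
```

Request:
{"op": "move_arm", "data": {
  "plan": [
    {"tx": 2.5,"ty": -0.7,"tz": 0,"twist": 0,"gripper": 0.8},
    {"tx": 2.5,"ty": -0.7,"tz": 1.5,"twist": 0,"gripper": 0.8},
    {"tx": 2.5,"ty": -0.7,"tz": 2.0,"twist": 0,"gripper": 0.8},
    {"tx": 0.5,"ty": 0,"tz": 2.0,"twist": 0,"gripper": 0.8},
    {"tx": 0,"ty": 0,"tz": 0.5,"twist": 0,"gripper": 0.8}
  ]
}}

```text
time_s: 12.45
position: [486.4, -16.4, 143.0]
orientation: [0.998, -0.06, -0.009, 0.008]
contact_force: [-2.2, -0.0, -0.1]
finger_gap: 68.3
```

Run:
```python
from m import *
go([479.5,-22.4,57],-7.8)
```

```text
pos [486.4 -16.4 143. ] t 12.45 F [-2.2 -0.  -0.1] gap 68.3 j [-0.03  0.22  1.96 -0.02  0.98  1.68]
yaw -6.91 tilt [-0.019 -0.014] shift cm [-0.46  0.54  8.62] twist 0.89
```

Request:
{"op": "move_arm", "data": {
  "plan": [
    {"tx": -0.4,"ty": 0.5,"tz": 1.5,"twist": 0.8,"gripper": 0.8},
    {"tx": 0,"ty": 0,"tz": 2.0,"twist": 0,"gripper": 0.75},
    {"tx": 0,"ty": 0,"tz": 1.6,"twist": 0,"gripper": 0.7},
    {"tx": 0,"ty": 0,"tz": 1.0,"twist": 0,"gripper": 0.7},
    {"tx": 0,"ty": 0,"tz": 0.2,"twist": 0,"gripper": 0.7}
  ]
}}

```text
time_s: 12.87
position: [480.4, -18.1, 77.4]
orientation: [0.998, -0.057, -0.01, 0.007]
contact_force: [0.1, 0.4, -0.4]
finger_gap: 59.8
```

Run:
```python
from m import *
go([479.5,-22.4,57],-7.8)
d=cams(("wrist","side"));cv2.imwrite("pics/l.png",np.hstack([cv2.resize(d["side"]["pixels"][140:240,180:300],(360,300)),cv2.resize(d["wrist"]["pixels"],(400,300))]))
```

```text
pos [480.4 -18.1  77.4] t 12.87 F [ 0.1  0.4 -0.4] gap 59.8 j [-0.03  0.31  2.03 -0.02  0.83  1.67]
yaw -6.58 tilt [-0.022 -0.014] shift cm [-0.    0.4   2.05] twist 1.22
```

View pics/l.png

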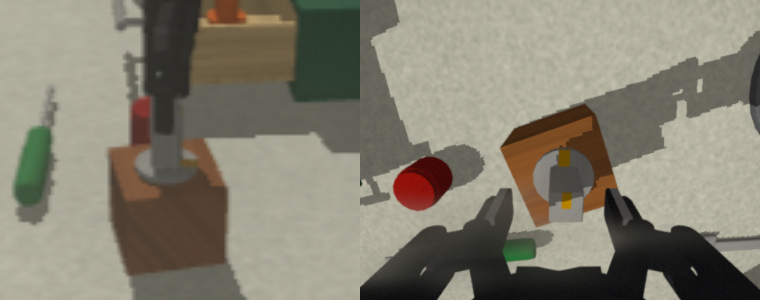

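Request:
{"op": "move_arm", "data": {
  "plan": [
    {"tx": 0,"ty": 0.4,"tz": 0.3,"twist": 1.2,"gripper": 0.7},
    {"tx": 0,"ty": 0.1,"tz": 0.8,"twist": 0,"gripper": 0.65},
    {"tx": 0,"ty": 0,"tz": 0.7,"twist": 0,"gripper": 0.6},
    {"tx": 0,"ty": 0,"tz": 0.3,"twist": 0,"gripper": 0.55},
    {"tx": 0,"ty": 0,"tz": 0,"twist": 0,"gripper": 0.5}
  ]
}}

```text
time_s: 13.38
position: [482.8, -24.1, 59.2]
orientation: [0.998, -0.069, -0.007, 0.007]
contact_force: [-0.4, -0.7, 0.1]
finger_gap: 42.8
```

Run:
```python
from m import *
go([479.5,-22.4,57],-7.8)
d=cams(("wrist","side"));cv2.imwrite("pics/l2.png",np.hstack([cv2.resize(d["side"]["pixels"][150:210,200:260],(300,300)),cv2.resize(d["wrist"]["pixels"],(400,300))]))
```

```text
pos [482.8 -24.1  59.2] t 13.38 F [-0.4 -0.7  0.1] gap 42.8 j [-0.04  0.34  2.04 -0.02  0.78  1.68]
yaw -7.87 tilt [-0.014 -0.014] shift cm [-0.34 -0.12  0.22] twist -0.07
```

View pics/l2.png

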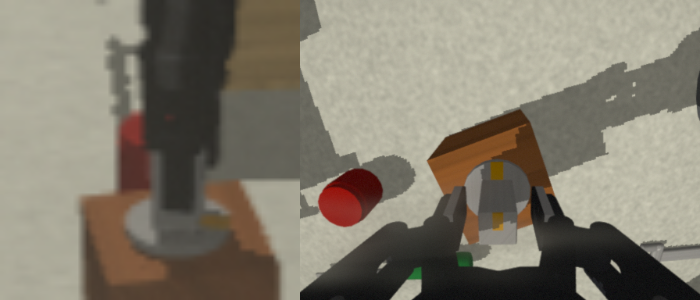

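Request:
{"op": "move_arm", "data": {
  "plan": [
    {"tx": -0.3,"ty": -0.1,"tz": 0.2,"twist": 0,"gripper": 0.4},
    {"tx": 0,"ty": 0,"tz": 0,"twist": 0,"gripper": 0.1},
    {"tx": 0,"ty": 0,"tz": 0,"twist": 0,"gripper": 0.1},
    {"tx": 0,"ty": 0,"tz": 0,"twist": 0,"gripper": 0.1},
    {"tx": 0,"ty": 0,"tz": 0,"twist": 0,"gripper": 0.1}
  ],
  "newtons": 90
}}

```text
time_s: 13.9
position: [480.0, -22.5, 58.1]
orientation: [0.998, -0.068, -0.006, 0.007]
contact_force: [0.4, -0.6, -1.8]
finger_gap: 20.2
```

Run:
```python
from m import *
go([479.5,-22.4,57],-7.8)
d=cams(("wrist","side"));cv2.imwrite("pics/l3.png",np.hstack([cv2.resize(d["side"]["pixels"][150:210,200:260],(300,300)),cv2.resize(d["wrist"]["pixels"],(400,300))]))
```

```text
pos [480.  -22.5  58.1] t 13.9 F [ 0.4 -0.6 -1.8] gap 20.2 j [-0.04  0.33  2.05 -0.02  0.78  1.68]
yaw -7.84 tilt [-0.013 -0.014] shift cm [-0.05 -0.01  0.11] twist -0.04
```

View pics/l3.png

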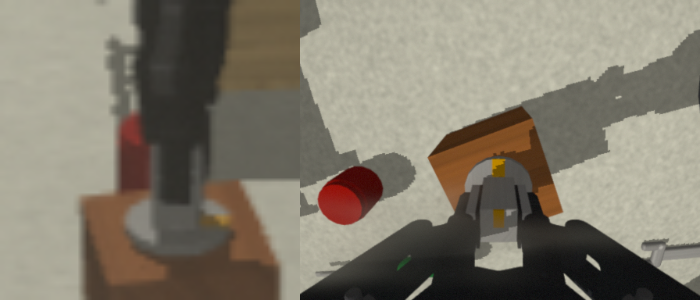

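The head is gripped on its flats. I'll lift it.

Request:
{"op": "move_arm", "data": {
  "plan": [
    {"tx": 0,"ty": 0,"tz": -0.6,"twist": 0,"gripper": 0.1},
    {"tx": 0,"ty": 0,"tz": -1.0,"twist": 0,"gripper": 0.1},
    {"tx": 0,"ty": 0,"tz": -1.5,"twist": 0,"gripper": 0.1},
    {"tx": 0,"ty": 0,"tz": -2.0,"twist": 0,"gripper": 0.1},
    {"tx": 0,"ty": 0,"tz": -2.0,"twist": 0,"gripper": 0.1},
    {"tx": 0,"ty": 0,"tz": -2.0,"twist": 0,"gripper": 0.1},
    {"tx": 0,"ty": 0,"tz": -1.0,"twist": 0,"gripper": 0.1}
  ]
}}

```text
time_s: 14.58
position: [477.6, -20.7, 163.7]
orientation: [0.998, -0.068, -0.01, 0.007]
contact_force: [0.2, 0.8, -3.4]
finger_gap: 20.7
```

Run:
```python
from m import *
go([525.3,-318.5,155],-7)
d=cams(("wrist","side"));cv2.imwrite("pics/n.png",np.hstack([cv2.resize(d["side"]["pixels"][100:250,150:300],(400,400)),cv2.resize(d["wrist"]["pixels"][:,120:400],(380,400))]))
for n in ("wrist","side"): 
  for t in("shaft","shaft_shoulder"): print(n,t,[(np.round(x["position"],1).tolist(),round(x["confidence"],2)) for x in landmark_of(d[n],t)][:2])
```

```text
pos [477.6 -20.7 163.7] t 14.58 F [ 0.2  0.8 -3.4] gap 20.7 j [-0.04  0.18  1.96 -0.02  1.03  1.68]
yaw -7.85 tilt [-0.022 -0.013] shift cm [ 8.81 28.84  1.16] twist -0.85
wrist shaft [([472.8, -21.2, 128.9], 0.88)]
wrist shaft_shoulder [([474.1, -22.4, 173.6], 0.67), ([475.0, -22.9, 125.8], 0.63)]
side shaft [([478.2, -25.1, 125.3], 0.92)]
side shaft_shoulder [([477.3, -20.9, 177.7], 0.95)]
```

View pics/n.png

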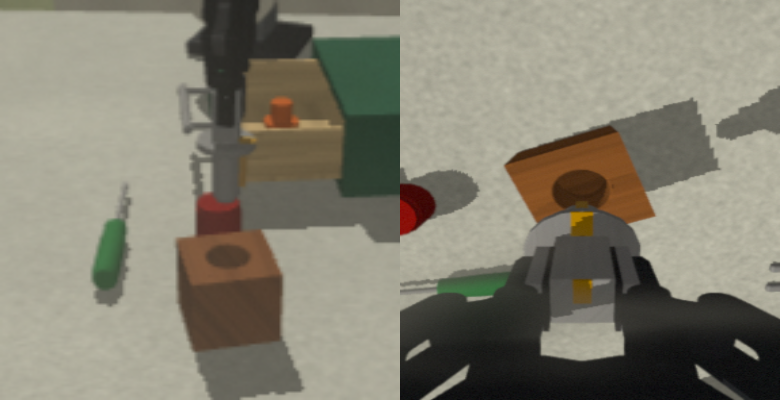

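The shaft is out of the block and hangs upright, with its lower end at about z 126. Next is over to the hub.

Request:
{"op": "move_arm", "data": {
  "plan": [
    {"tx": 0.8,"ty": 2.4,"tz": -0.1,"twist": 0,"gripper": 0.1},
    {"tx": 1.1,"ty": 3.5,"tz": -0.1,"twist": 0,"gripper": 0.1},
    {"tx": 1.1,"ty": 3.5,"tz": -0.1,"twist": 0,"gripper": 0.1},
    {"tx": 1.1,"ty": 3.5,"tz": -0.1,"twist": 0,"gripper": 0.1},
    {"tx": 1.1,"ty": 3.5,"tz": 0,"twist": 0,"gripper": 0.1},
    {"tx": 1.1,"ty": 3.5,"tz": 0,"twist": 0,"gripper": 0.1},
    {"tx": 1.1,"ty": 3.5,"tz": 0,"twist": 0,"gripper": 0.1},
    {"tx": 0.8,"ty": 2.0,"tz": 0,"twist": 0,"gripper": 0.1}
  ]
}}

```text
time_s: 15.55
position: [517.9, -288.4, 155.3]
orientation: [0.998, -0.064, -0.021, 0.005]
contact_force: [0.4, -0.2, -4.0]
finger_gap: 20.5
```

Run:
```python
from m import *
go([525.3,-318.5,155],-7)
```

```text
pos [ 517.9 -288.4  155.3] t 15.55 F [ 0.4 -0.2 -4. ] gap 20.5 j [-0.49  0.37  1.72 -0.03  1.09  1.22]
yaw -7.4 tilt [-0.042 -0.007] shift cm [1.12 2.89 0.02] twist -0.4
```

Request:
{"op": "move_arm", "data": {
  "plan": [
    {"tx": 0.5,"ty": 1.0,"tz": 0,"twist": 0,"gripper": 0.1},
    {"tx": 0.4,"ty": 1.0,"tz": 0,"twist": 0,"gripper": 0.1},
    {"tx": 0.2,"ty": 0.7,"tz": 0,"twist": 0,"gripper": 0.1},
    {"tx": 0.1,"ty": 0.2,"tz": 0,"twist": 0,"gripper": 0.1},
    {"tx": 0,"ty": 0,"tz": 0,"twist": 0,"gripper": 0.1}
  ]
}}

```text
time_s: 15.97
position: [524.4, -322.4, 149.6]
orientation: [0.998, -0.066, -0.024, 0.003]
contact_force: [-0.2, -0.3, -3.6]
finger_gap: 20.7
```

Run:
```python
from m import *
go([526.9,-318.8,122],-7)
d=cams(("wrist","side","top"));cv2.imwrite("pics/o.png",np.hstack([cv2.resize(d["side"]["pixels"][190:320,200:330],(400,400),interpolation=cv2.INTER_CUBIC),cv2.resize(d["wrist"]["pixels"][:,120:400],(380,400))]))
import pickle;pickle.dump(d,open("o.pkl","wb"))
for n in ("wrist","side","top"): 
  for t in("shaft","shaft_shoulder"): print(n,t,[(np.round(x["position"],1).tolist(),round(x["confidence"],2)) for x in landmark_of(d[n],t)][:1])
```

```text
pos [ 524.4 -322.4  149.6] t 15.97 F [-0.2 -0.3 -3.6] gap 20.7 j [-0.54  0.41  1.67 -0.03  1.11  1.18]
yaw -7.61 tilt [-0.049 -0.002] shift cm [ 0.34 -0.41  2.75] twist -0.61
wrist shaft [([521.1, -322.5, 114.5], 0.73)]
wrist shaft_shoulder [([521.7, -321.2, 158.2], 0.93)]
side shaft [([524.3, -326.7, 111.6], 0.69)]
side shaft_shoulder [([520.8, -319.1, 159.8], 0.79)]
top shaft [([522.5, -317.6, 114.2], 0.54)]
top shaft_shoulder [([523.3, -320.3, 163.2], 0.64)]
```

View pics/o.png

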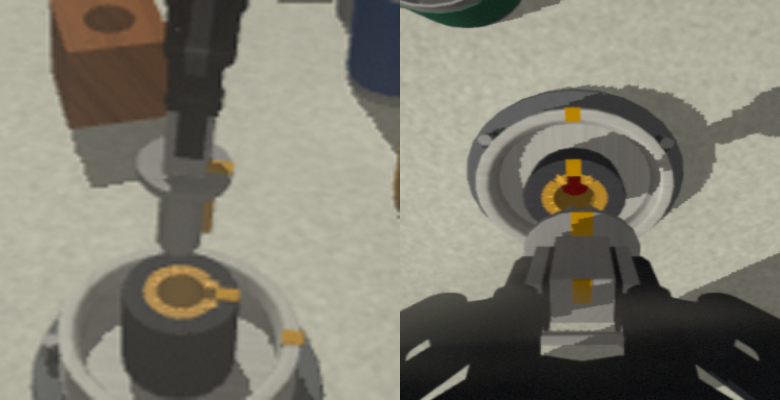

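The shaft's lower end is about 37 mm above the hub mouth and a few mm off. The yellow key and keyway marks line up, at (581,222) and (573,168). I'll centre it and come down to just above the bore.

Request:
{"op": "move_arm", "data": {
  "plan": [
    {"tx": 0.3,"ty": -0.4,"tz": 0,"twist": 0,"gripper": 0.1},
    {"tx": 0.1,"ty": 0,"tz": -1.0,"twist": 0,"gripper": 0.1},
    {"tx": 0,"ty": 0,"tz": 0,"twist": 0,"gripper": 0.1},
    {"tx": 0,"ty": 0,"tz": 2.5,"twist": 0,"gripper": 0.1},
    {"tx": 0,"ty": 0,"tz": 1.5,"twist": 0,"gripper": 0.1},
    {"tx": 0,"ty": 0,"tz": 0,"twist": 0,"gripper": 0.1}
  ]
}}

```text
time_s: 16.92
position: [530.7, -319.4, 123.3]
orientation: [0.998, -0.066, -0.021, 0.004]
contact_force: [0.4, 0.1, -3.2]
finger_gap: 20.5
```

Run:
```python
from m import *
go([527.1,-319,118],-7)
d=cams(("wrist","side","top"));cv2.imwrite("pics/q.png",np.hstack([cv2.resize(d["side"]["pixels"][210:320,210:320],(400,400),interpolation=cv2.INTER_CUBIC),cv2.resize(d["wrist"]["pixels"][:,120:400],(380,400))]))
for n in ("wrist","side","top"): 
  for t in("shaft","shaft_shoulder"): print(n,t,[(np.round(x["position"],1).tolist(),round(x["confidence"],2)) for x in landmark_of(d[n],t)][:1])
```

```text
pos [ 530.7 -319.4  123.3] t 16.92 F [ 0.4  0.1 -3.2] gap 20.5 j [-0.53  0.44  1.68 -0.03  1.05  1.19]
yaw -7.56 tilt [-0.043 -0.006] shift cm [-0.34 -0.    0.54] twist -0.56
wrist shaft [([527.5, -319.1, 86.9], 0.57)]
wrist shaft_shoulder [([528.1, -318.8, 132.2], 0.96)]
side shaft [([526.2, -323.5, 86.7], 0.64)]
side shaft_shoulder [([528.7, -320.1, 134.6], 0.84)]
top shaft [([526.1, -314.0, 87.9], 0.75)]
top shaft_shoulder [([530.4, -318.9, 142.8], 0.6)]
```

View pics/q.png

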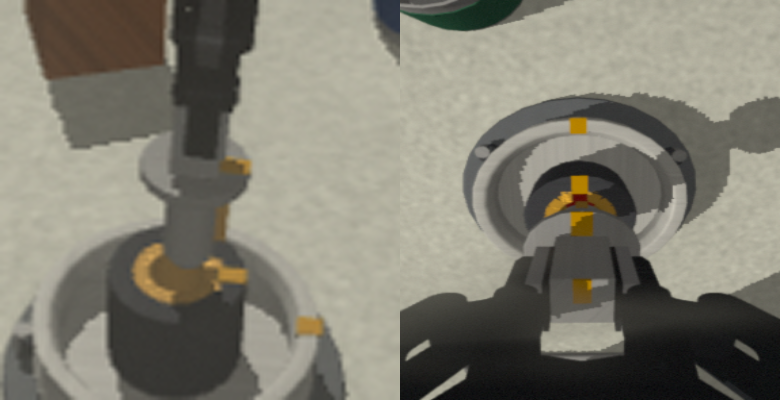

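In the side view the leg is about 3 to 4 mm too far in +x (leg at column 190, bore centre at 180). I'll correct that and enter a few mm.

Request:
{"op": "move_arm", "data": {
  "plan": [
    {"tx": -0.35,"ty": 0,"tz": 0,"twist": 0,"gripper": 0.1},
    {"tx": 0,"ty": 0,"tz": 0.5,"twist": 0,"gripper": 0.1},
    {"tx": 0,"ty": 0,"tz": 0.6,"twist": 0,"gripper": 0.1},
    {"tx": 0,"ty": 0,"tz": 0.4,"twist": 0,"gripper": 0.1}
  ]
}}

```text
time_s: 17.7
position: [528.2, -320.4, 111.5]
orientation: [0.998, -0.066, -0.018, 0.006]
contact_force: [0.8, 0.0, -3.3]
finger_gap: 20.7
```

Run:
```python
from m import *
go([527.1,-319,106],-7)
d=cams(("wrist","side"));cv2.imwrite("pics/q2.png",np.hstack([cv2.resize(d["side"]["pixels"][210:320,210:320],(400,400),interpolation=cv2.INTER_CUBIC),cv2.resize(d["wrist"]["pixels"][:,120:400],(380,400))]))
```

```text
pos [ 528.2 -320.4  111.5] t 17.7 F [ 0.8  0.  -3.3] gap 20.7 j [-0.53  0.45  1.7  -0.03  1.02  1.19]
yaw -7.57 tilt [-0.037 -0.009] shift cm [-0.1  -0.13  0.55] twist -0.57
```

View pics/q2.png

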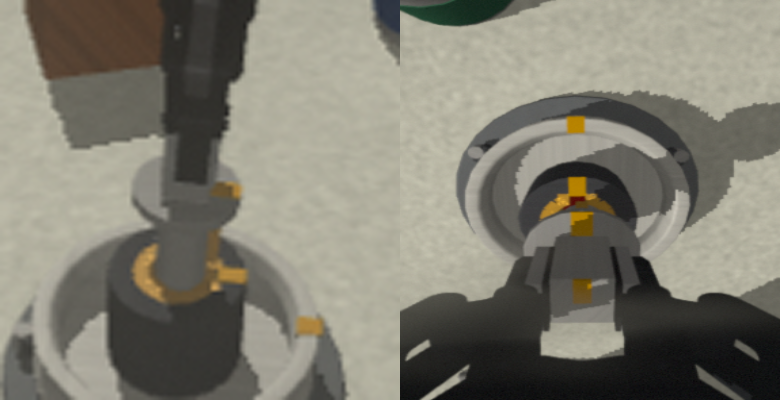

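Leg is now over the bore (leg 160–207, ring 132–220). Correcting 1 mm and going in until the key nears the hub top.

Request:
{"op": "move_arm", "data": {
  "plan": [
    {"tx": -0.1,"ty": -0.1,"tz": 0.4,"twist": 0,"gripper": 0.1},
    {"tx": 0,"ty": 0,"tz": 0.4,"twist": 0,"gripper": 0.1},
    {"tx": 0,"ty": 0,"tz": 0.4,"twist": 0,"gripper": 0.1}
  ]
}}

```text
time_s: 18.05
position: [526.8, -319.1, 98.7]
orientation: [0.998, -0.066, -0.019, 0.006]
contact_force: [0.1, -0.2, -2.7]
finger_gap: 20.7
```

Run:
```python
from m import *
go([527.1,-319,99],-7)
d=cams(("wrist","side"));cv2.imwrite("pics/q3.png",np.hstack([cv2.resize(d["side"]["pixels"][230:310,220:300],(400,400),interpolation=cv2.INTER_CUBIC),cv2.resize(d["wrist"]["pixels"][100:320,180:340],(291,400))]))
```

```text
pos [ 526.8 -319.1   98.7] t 18.05 F [ 0.1 -0.2 -2.7] gap 20.7 j [-0.53  0.46  1.71 -0.03  0.99  1.19]
yaw -7.57 tilt [-0.038 -0.009] shift cm [ 0.03 -0.01 -0.04] twist -0.57
```

View pics/q3.png

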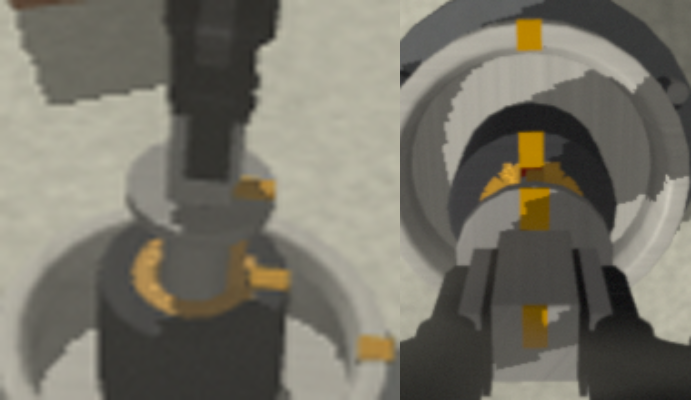

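The leg is about 14 mm into the bore with no contact force. I'll keep going.

Request:
{"op": "move_arm", "data": {
  "plan": [
    {"tx": 0,"ty": 0,"tz": 0.3,"twist": 0,"gripper": 0.1},
    {"tx": 0,"ty": 0,"tz": 0.3,"twist": 0,"gripper": 0.1},
    {"tx": 0,"ty": 0,"tz": 0.3,"twist": 0,"gripper": 0.1}
  ]
}}

```text
time_s: 18.4
position: [526.4, -319.3, 88.8]
orientation: [0.998, -0.066, -0.019, 0.006]
contact_force: [-0.4, 0.5, -3.1]
finger_gap: 20.5
```

Run:
```python
from m import *
go([527.1,-319,99],-7)
d=cams(("wrist","side"));cv2.imwrite("pics/q4.png",np.hstack([cv2.resize(d["side"]["pixels"][230:310,220:300],(400,400),interpolation=cv2.INTER_CUBIC),cv2.resize(d["wrist"]["pixels"][100:320,180:340],(291,400))]))
```

```text
pos [ 526.4 -319.3   88.8] t 18.4 F [-0.4  0.5 -3.1] gap 20.5 j [-0.53  0.47  1.72 -0.03  0.98  1.19]
yaw -7.57 tilt [-0.038 -0.009] shift cm [ 0.02 -0.02 -1.02] twist -0.57
```

View pics/q4.png

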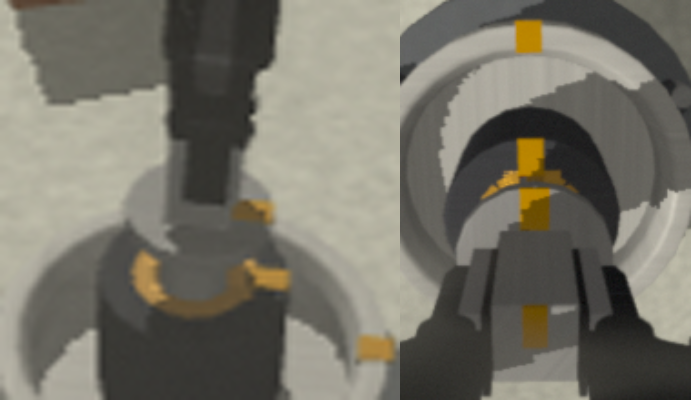

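The leg is about 24 mm deep with no force, so the key has entered the keyway. I'll continue to the spring plate.

Request:
{"op": "move_arm", "data": {
  "plan": [
    {"tx": 0,"ty": 0,"tz": 0.4,"twist": 0,"gripper": 0.1},
    {"tx": 0,"ty": 0,"tz": 0.4,"twist": 0,"gripper": 0.1},
    {"tx": 0,"ty": 0,"tz": 0.4,"twist": 0,"gripper": 0.1},
    {"tx": 0,"ty": 0,"tz": 0.4,"twist": 0,"gripper": 0.1}
  ],
  "newtons": 110
}}

```text
time_s: 18.83
position: [526.1, -319.3, 72.1]
orientation: [0.998, -0.066, -0.018, 0.006]
contact_force: [-0.3, 1.0, 2.0]
finger_gap: 20.1
```

Run:
```python
from m import *
go([526.4,-319,63],-7)
```

```text
pos [ 526.1 -319.3   72.1] t 18.83 F [-0.3  1.   2. ] gap 20.1 j [-0.53  0.49  1.73 -0.03  0.94  1.19]
yaw -7.58 tilt [-0.037 -0.009] shift cm [ 0.06 -0.05  0.91] twist -0.58
```

Request:
{"op": "move_arm", "data": {
  "plan": [
    {"tx": 0,"ty": 0,"tz": 0.4,"twist": 0,"gripper": 0.1},
    {"tx": 0,"ty": 0,"tz": 0.4,"twist": 0,"gripper": 0.1},
    {"tx": 0,"ty": 0,"tz": 0.2,"twist": 0,"gripper": 0.1}
  ]
}}

```text
time_s: 19.08
position: [526.2, -319.4, 63.3]
orientation: [0.998, -0.066, -0.018, 0.006]
contact_force: [-8.9, 5.8, 28.8]
finger_gap: 20.2
```

Run:
```python
from m import *
go([526.4,-319,63],-7)
d=cams(("wrist","side"));cv2.imwrite("pics/r.png",np.hstack([cv2.resize(d["side"]["pixels"][230:310,220:300],(400,400),interpolation=cv2.INTER_CUBIC),cv2.resize(d["wrist"]["pixels"][100:320,180:340],(291,400))]))
```

```text
pos [ 526.2 -319.4   63.3] t 19.08 F [-8.9  5.8 28.8] gap 20.2 j [-0.53  0.5   1.74 -0.03  0.93  1.19]
yaw -7.58 tilt [-0.037 -0.009] shift cm [ 0.02 -0.04  0.03] twist -0.58
```

View pics/r.png

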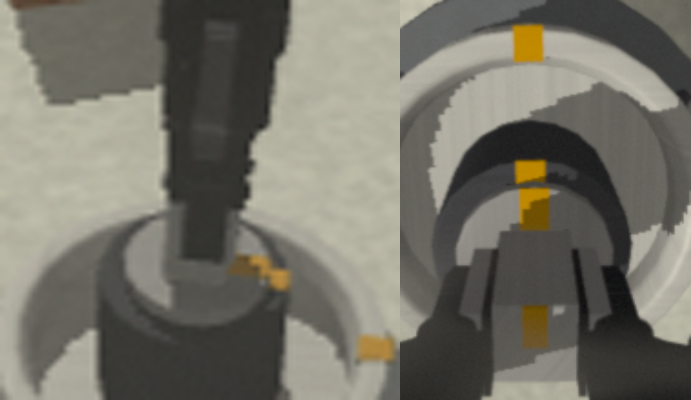

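Request:
{"op": "move_arm", "data": {
  "plan": [
    {"tx": 0,"ty": 0,"tz": 0.15,"twist": 0,"gripper": 0.1},
    {"tx": 0,"ty": 0,"tz": 0.15,"twist": 0,"gripper": 0.1}
  ]
}}

```text
time_s: 19.35
position: [526.2, -319.4, 63.4]
orientation: [0.998, -0.066, -0.018, 0.006]
contact_force: [-5.3, 4.5, 16.0]
finger_gap: 20.2
```

Run:
```python
from m import *
go([526.4,-319,63],-7)
d=cams(("wrist","side","top"));
for i in range(4): cams(("top",))
go([526.4,-319,63],-7)
cv2.imwrite("pics/r2.png",np.hstack([cv2.resize(d["side"]["pixels"][230:310,220:300],(400,400),interpolation=cv2.INTER_CUBIC),cv2.resize(d["wrist"]["pixels"][100:320,180:340],(291,400))]))
d=cams(("wrist","side","top"))
for n in ("wrist","side","top"): 
  for t in("shaft_shoulder","plug"): print(n,t,[(np.round(x["position"],1).tolist(),round(x["confidence"],2)) for x in landmark_of(d[n],t)][:2])
```

```text
pos [ 526.2 -319.4   63.4] t 19.35 F [-5.3  4.5 16. ] gap 20.2 j [-0.53  0.5   1.74 -0.03  0.93  1.19]
yaw -7.59 tilt [-0.037 -0.009] shift cm [ 0.02 -0.04  0.04] twist -0.59
pos [ 526.2 -319.4   63.4] t 19.7 F [-4.8  5.7 16. ] gap 20.6 j [-0.53  0.5   1.74 -0.03  0.93  1.19]
yaw -7.59 tilt [-0.037 -0.009] shift cm [ 0.02 -0.04  0.04] twist -0.59
wrist shaft_shoulder [([525.7, -318.0, 72.2], 0.56)]
wrist plug []
side shaft_shoulder [([523.1, -319.8, 75.2], 0.68)]
side plug []
top shaft_shoulder [([526.9, -317.2, 82.3], 0.62)]
top plug [([535.5, 325.4, 22.2], 0.68)]
```

View pics/r2.png

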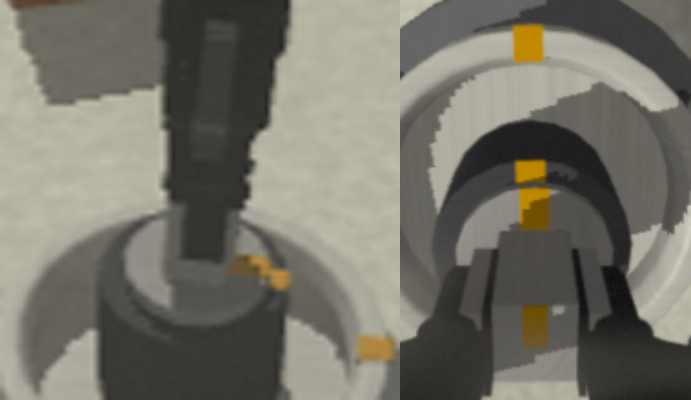

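The collar is seated: TCP height no longer changes with push, and the force exceeds the spring's. I'll push a little harder for margin and hand in.

Request:
{"op": "move_arm", "data": {
  "plan": [
    {"tx": 0,"ty": 0,"tz": 0.22,"twist": 0,"gripper": 0.1}
  ]
}}

```text
time_s: 20.23
position: [526.2, -319.4, 63.3]
orientation: [0.998, -0.066, -0.018, 0.006]
contact_force: [-8.6, 5.7, 28.4]
finger_gap: 20.3
```

Run:
```python
from m import *
go([526.4,-319,63],-7)
for i in range(4): cams(("top",))
go([526.4,-319,63],-7)
job_done()
```

```text
pos [ 526.2 -319.4   63.3] t 20.23 F [-8.6  5.7 28.4] gap 20.3 j [-0.53  0.5   1.74 -0.03  0.93  1.19]
yaw -7.59 tilt [-0.036 -0.009] shift cm [ 0.02 -0.05  0.03] twist -0.59
pos [ 526.2 -319.4   63.4] t 20.43 F [-7.2  4.5 21.5] gap 20.9 j [-0.53  0.5   1.74 -0.03  0.93  1.19]
yaw -7.59 tilt [-0.036 -0.009] shift cm [ 0.02 -0.05  0.04] twist -0.59
the job is handed in; nothing more can be done
```

I handed the job in at about 20.4 s of the allowed 56 s, and it gave no verdict. The orange plug is standing in the drawer, released. The shaft is in the hub with its key in the keyway, held and pressed home.

**Last checks:**
- **Plug:** the top camera puts it at about (535, 325, 22) mm, inside the drawer and touching nothing.
- **Shaft height:** the TCP reads 63.3–63.4 mm and no longer drops when pushed. The collar looks flush on the hub in the side view.
- **Push and grip:** the upward force at the wrist was 21–28 N, or about 3 N more allowing for the shaft's weight. The spring accounts for about 12 N. The fingers are closed on the head with a 110 N grip setting.
- **Key:** it went in without needing any turn or meeting resistance. The yellow marks on shaft and hub line up.

**What failed or disagreed:**
- **First grasp of the plug:** the fingers closed above the knob, because their tips really end about 28 mm behind the reported TCP. I corrected for this from the images, and the plug was not disturbed.
- **Tool tilt:** the tool was tilted about 0.04 rad by the end, so I estimate the shaft leans about 0.025 rad (limit 0.08). There is also a sideways force of about 8 N.
- **Collar height from the networks:** the three cameras gave 72, 75 and 82 mm. The 82 mm from the top camera disagrees with the force and side-view evidence, and I took it to be an error.
- **Cans, tin and tools:** I did not measure them again at the end. Nothing touched them as far as the pictures and forces showed.

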